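# Fish the sample carrier out of the deep bath well with the T-key picker

## Robot

A 6-joint arm with a two-finger parallel gripper is mounted at the origin on the work surface. World frame = base frame: x ahead of the robot, y to its left, z up, the work surface at z = 0. Lengths are in m, angles in rad, forces in N, time in s.
With the tool pointing down it reaches from about 0.35 to 0.925 m from the base axis. Payload 6.4 kg.
Tool frame: the origin (TCP) lies on the centre line of the jaws, within the pads' length; the fingertips stand finger_overhang ahead of it and the grasp point (between the pads) lies 5 mm behind it (finger_overhang is the distance from the TCP to the fingertips, in m); z points along the fingers, y is the direction in which the jaws open and shut (so a half turn about z gives the same grasp; the last joint's range is limited). The gripper opens to 85 mm and grips with 20 to 120 N. Pads are 22 mm wide; open, the fingers measure 114 mm over their backs; the gripper's body (76 mm by 85 mm) begins 54 mm behind the grasp point. The pads swing forward as they close: fully open they stand 13 mm farther back than shut.
Start: joints at [1.048, 0.245, 1.558, -0, 1.339, -0.174], TCP at [0.222, 0.611, 0.225] pointing down, gripper open.
Joint ranges: [-3.13, 3.13], [-1.02, 2.26], [0.13, 2.54], [-0.95, 4.09], [0.21, 2.88], [-2.74, 2.74]. Speed limits (rad/s): [2.57, 2.57, 3.14, 3.14, 3.14, 3.14].

## Interface

Orientations are given as [roll, pitch, yaw] about the fixed x, y, z axes, in that order (R = Rz(yaw) Ry(pitch) Rx(roll)).
In Python, from bench import * gives the robot as it stands. The module is installed in compiled form; this text tells all that it offers.
- The arm moves only by the tool send_rows, never from a script. Its argument "motion" is a list of rows, each an object of numbers: "x", "y", "z": the shift along the tool's x, y, z normalised to -1 to 1, where 1 is 0.04 m; "ax", "ay", "az": the turn, a rotation vector about the tool's x, y, z normalised to -1 to 1, where 1 is 0.1 rad. In form: [{"x": .., "y": .., "z": .., "ax": .., "ay": .., "az": ..}, ...]. A call has 1 to 10 rows; each row shifts and turns the commanded pose from where the row before left it, along the tool's axes as they then stand; what a row does not reach is not made up. A row lasts 1/12 s, in which the tool goes at most 41.7 mm and 7.16 degrees, less where a joint would pass 70% of its speed; a pose out of reach is approached as far as the arm can. A call with a number of a shift or a turn outside -1 to 1 is refused whole. A call with a gripper value outside its range is refused whole. "fingers" is the opening, from 0 (shut) to 1 (fully open), set as the call begins (left out, the last holds). The fingers move at their own pace and stop on an object; the grip force is fixed at half the most. Time passes only in rows, so rows that do not move let the fingers close. It gives the time, the measured TCP pose, the force and the opening at its end, in the units of the state.
- get_obs(): the state, without advancing time (a new reading comes with each control period).
- grab_frame(name): name is "scene" or "top" or "wrist"; returns the picture (420x560x3 uint8, red, green, blue); there is no depth.
- get_calibration(name): a dict with "fx", "fy", "cx", "cy" (pixels), "R" (3x3) and "t" (3): a world point X has camera coordinates R X + t. Camera axes: x right, y down, z forward; pixel columns grow to the right and rows downward; lengths in m; the calibration is good to about 2 mm. A picture is of the moment at which its call begins: read the wrist's pose just before it. get_calibration takes no time and is no camera call; for the wrist camera it gives the pose at the moment of the call.
- job_done(): hands the job in, once; it reports no verdict.
The state is a dict: "clock": time; "joint_positions": joint angles; "qvel": joint speeds; "joint_efforts": joint torques, N m; "tool_pos": TCP position; "tool_rot": TCP orientation; "ft_force": force on the tool from outside, world axes, zero at the start; "moment": the same for the moment, N m; "grip_width": finger opening in m.
Only numpy, scipy, OpenCV 4.12 (cv2) and the standard library are available. Lean on these libraries where they do the work, as an engineer would, in place of code of your own. Each camera call takes 0.05 s, during which the arm holds its last target. There are 200 camera calls.

## Task

The sample carrier is at the bottom of the deep well of the dry bath. Take the orange picker from its stand, feel its T-key gently through the slot in the carrier's yellow disc, turn it clockwise to lock, lift the carrier out with the picker only and stand it upright in the white tray; then unlock and hang the picker back in its stand. Do not force anything or strain the key against its stops, and leave the bottles and the flask alone.

Things in the scene. Friction and masses are not known exactly. Their poses are not given: they have to be found in the camera images.
- bath: fixed grey bench bath, 140 x 140 mm, 130 mm tall, with one square well, 53 x 53 mm, open at the top centre, walls along its x and y axes, floor of the well 10 mm above the bench (120 mm deep). Origin: centre of its underside, z up.
- carrier: square steel cup, 48 x 48 x 40 mm, 0.2 to 0.35 kg, loose on the floor of the well, sides along the well's. Origin: centre of its underside, z up. In its mouth lies a yellow lock disc, 4 mm thick, its top 38 mm and its underside 34 mm above the origin; below that is a cavity down to 18 mm above the origin.
- slot (a point): point on the carrier: centre of the top of its yellow disc, where one slot, 26 x 7.5 mm, goes through. The slot's long direction is the carrier's x axis turned about z by an UNKNOWN angle of -0.65 to 0.65 rad, new each time: find it by feel (this point's axes are the carrier's and do not show it). The disc is stiff (0.5 N m) and keeps its angle.
- cavity (a point): mid-height of the 16 mm high cavity under the disc. There the T-bar can turn from the slot clockwise seen from above (negative about z) to a stop pin at about 0.75 rad; the other way it stops at about 0.15 rad. At 0.5 to 0.7 rad clockwise it is locked: lift, and the carrier hangs on it. To release: unload, centre the key on the carrier (it may have slid up to 10 mm along the slot), turn back in line, draw up.
- picker: long-reach picker, 0.14 kg, hanging upright in the stand. Origin: centre of the underside of its black 46 x 46 x 6 mm collar, z up along the shaft. Above it an orange handle, 28 mm along x, 18 mm along y, from 6 to 57 mm above the origin. Below it a 6 mm steel shaft with a T-bar at its end.
- handle (a point): middle of the picker's orange handle, 33 mm above the picker's origin: grip it here from above across its 18 mm width (along the picker's y), firmly, about 40 N.
- key_tip (a point): centre of the underside of the T-bar, 110 mm below the picker's origin; axes as the picker's. The bar is 22 mm long along x, 5 mm wide, 5 mm high. The shaft is sprung: pushed at the tip it slides up into the handle from about 3 N, plus 0.4 N per mm, to 12 mm, then hits solid; more than 8 N is never needed.
- stand: fixed picker stand: white 85 mm foot, four rods and a blue top plate 76 x 76 mm whose top is 125 mm above the bench, with a 32 x 32 mm square hole in its centre, through which shaft and T-bar hang while the collar rests on the plate. Origin: centre of the underside of the foot, z up.
- tray: fixed white tray, 110 x 110 mm outside, walls 5 mm thick, 16 mm high, green inner floor 5 mm above the bench. Origin: centre of its underside, z up.
- amber_bottle: amber reagent bottle with a black cap, 62 mm diameter, 125 mm tall, a bystander on the bench. Origin: centre of its underside.
- wash_bottle: white bottle with a red cap, 60 mm diameter, 130 mm tall, a bystander on the bench. Origin: centre of its underside.
- flask: clear conical flask, 74 mm base diameter, 115 mm tall, a bystander on the bench. Origin: centre of its underside.
Not all that is in view belongs to the job. Leave any green or turquoise look-alike of the picker alone.

How it is judged:
By the outcome, as a careful person would: the job done as asked, in the order asked, and still so for the second after the job is handed in, with the robot touching nothing.
It also fails if it takes over 70 s, if anything falls off the work surface, if the arm or the gripper's body presses on something with over 40 N, if the wrist force passes 120 N, or if a joint passes its speed limit or range.

## Working session

There is one attempt and no reset: what is moved stays moved. The work goes in short steps, Python scripts to look and compute and a tool call to move; the robot and the scene stay as the last step left them, time stands still between calls to the robot, and variables do not carry over. Pictures are saved under pics/ and viewed, on a budget of 10 in all, crops included, one or two more only if the job needs it, and the job is handed in when it is done.

Besides the shell and the picture viewer there is one more tool, called after "Emit:" as name([rows], argument=value, ...), one row to a line, values as JSON. send_rows: Moves the arm, as the interface text tells. Scaled input: -1 to 1 covers 0.04 m each way for a shift and 0.1 rad each way for a turn. Its arguments: {"type":"object","properties":{"motion":{"type":"array"},"fingers":{"type":"number"}},"required":["motion"]}

```bash
mkdir -p pics
python3 - <<'E'
from bench import *
import cv2,numpy as np
print(get_obs())
a=grab_frame("scene");b=grab_frame("top")
for n,i in(("scene",a),("top",b)):
    cv2.imwrite(f"pics/{n}0.png",i[:,:,::-1]); c=get_calibration(n); print(n,c)
E
```

```text
{'clock': 0.0, 'joint_positions': array([ 1.04787083e+00,  2.45805641e-01,  1.55901964e+00, -1.01447716e-05,
        1.33868991e+00, -1.74088263e-01]), 'qvel': array([0.00027398, 0.00034733, 0.00027262, 0.00022509, 0.00014072,
       0.00059508]), 'joint_efforts': array([-2.15681408e-03, -4.29491508e+01, -3.26133549e+01, -2.54693186e-04,
        5.28899356e-03,  3.23703240e-06]), 'tool_pos': array([0.2218742 , 0.61035344, 0.2235827 ]), 'tool_rot': array([-3.13969747e+00, -3.23283924e-04,  2.79275746e+00]), 'ft_force': array([-0.28356173, -0.72705772, -0.09324405]), 'moment': array([ 0.02040019, -0.00246136, -0.01529547]), 'grip_width': 0.0853942112686672}
scene {'fx': 458.5594183549098, 'fy': 458.5594183549098, 'cx': 279.9073934059729, 'cy': 215.99928379481952, 'R': array([[-0.73896177,  0.67369149, -0.00867666],
       [ 0.42068834,  0.45131078, -0.78698152],
       [-0.52626688, -0.58519942, -0.61691556]]), 't': array([ 0.39653879, -0.16421598,  1.56250517])}
top {'fx': 500.242895952801, 'fy': 500.242895952801, 'cx': 273.76613890782204, 'cy': 210.24272166083244, 'R': array([[-0.0320156 , -0.99948264,  0.00307501],
       [-0.97802008,  0.03069359, -0.20623926],
       [ 0.20603818, -0.00961029, -0.97849676]]), 't': array([0.0628719 , 0.61928027, 1.2339936 ])}
```

View pics/scene0.png

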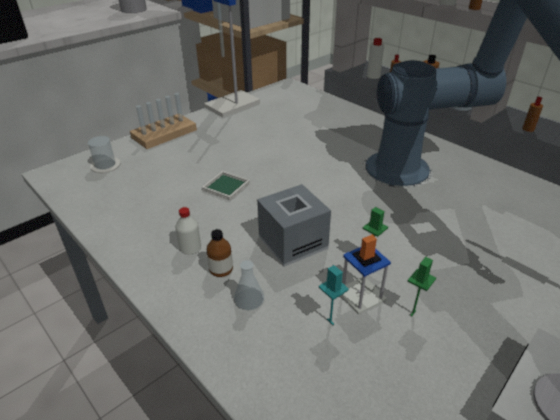

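View pics/top0.png

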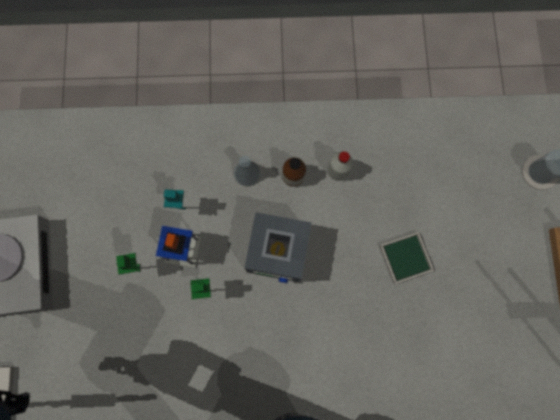

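The scene view shows the bath at (293,222), the stand with the orange picker at (368,255), the tray at (227,185), and green or teal decoys around the stand. In the top view the bath is at (280,245), the stand at (174,243) and the tray at (407,257).

```bash
cat > h.py <<'E'
from bench import *
import cv2,numpy as np
from scipy.spatial.transform import Rotation as Ro
def ray(c,uv,z):
    d=c['R'].T@np.array([(uv[0]-c['cx'])/c['fx'],(uv[1]-c['cy'])/c['fy'],1]);o=-c['R'].T@c['t']
    return o+d*(z-o[2])/d[2]
def proj(c,X):
    p=c['R']@np.array(X)+c['t'];return np.array([c['fx']*p[0]/p[2]+c['cx'],c['fy']*p[1]/p[2]+c['cy']])
def blobs(img,lo,hi,amin=30):
    m=cv2.inRange(cv2.cvtColor(img,cv2.COLOR_RGB2HSV),lo,hi)
    cs,_=cv2.findContours(m,cv2.RETR_EXTERNAL,cv2.CHAIN_APPROX_NONE)
    return sorted([c for c in cs if cv2.contourArea(c)>amin],key=cv2.contourArea,reverse=True)
def rect(c,cnt,z):
    P=np.array([ray(c,p,z)[:2] for p in cnt.reshape(-1,2)],dtype=np.float32)
    (x,y),(w,h),a=cv2.minAreaRect((P*1000).astype(np.float32));return np.round([x,y,w,h,a],1)
def st():
    o=get_obs();return o
E
python3 - <<'E'
from h import *
im=cv2.imread("pics/top0.png")[:,:,::-1].copy();c=get_calibration("top")
for n,lo,hi,z in(("blue",(108,120,50),(128,255,255),.125),("orange",(3,150,80),(14,255,255),.18),("green",(60,70,20),(85,255,255),.005),("teal",(85,100,40),(100,255,255),.1),("bathtop",(100,20,50),(125,90,110),.13),("yel",(18,90,30),(35,255,255),.048)):
    for b in blobs(im,lo,hi)[:4]: print(n,cv2.contourArea(b),cv2.boundingRect(b),rect(c,b,z))
cw=get_calibration("wrist");print(cw)
E
```

```text
blue 860.0 (157, 226, 35, 34) [533.9 289.7  74.7  75.6  79. ]
orange 82.0 (165, 234, 10, 13) [533.8 288.4  18.8  29.7  76.7]
green 1095.0 (385, 237, 43, 42) [ 494.5 -306.2   92.1   90.5   16.9]
green 322.5 (117, 253, 23, 21) [502.9 434.8  49.2  57.4   8.6]
green 308.0 (191, 279, 20, 20) [430.5 242.7  49.   49.6   4.4]
teal 275.0 (164, 190, 19, 18) [652.  297.8  47.3  44.2  88.2]
bathtop 602.5 (276, 219, 32, 65) [503.5   3.1  62.6 155.4  77.3]
bathtop 184.5 (248, 251, 29, 22) [478.2  75.9  73.   40.8  73. ]
bathtop 138.5 (249, 216, 26, 38) [545.4  76.   48.7  92.2  76.5]
yel 145.5 (270, 241, 15, 15) [524.5  37.1  37.   35.2  76.8]
{'fx': 327.70332102935834, 'fy': 327.70332102935834, 'cx': 283.07105543908744, 'cy': 212.4553104332885, 'R': array([[ 0.34187855,  0.93974219, -0.001917  ],
       [ 0.89387668, -0.32456178,  0.30926385],
       [ 0.2900061 , -0.10744423, -0.95097434]]), 't': array([-0.64908702, -0.04111543,  0.37972357])}
```

```bash
cat >> h.py <<'E'
def plan(x,y,z,yawdeg=None):
    o=get_obs();R=Ro.from_euler('xyz',o['tool_rot']).as_matrix()
    d=R.T@(np.array([x,y,z])-o['tool_pos']);
    print('clk %.2f'%o['clock'],'pos',np.round(o['tool_pos'],4),'rot',np.round(o['tool_rot'],3),'F',np.round(o['ft_force'],2),'w %.4f'%o['grip_width'])
    print('total units x y z',np.round(d/.04,2))
    if yawdeg is not None:
        rv=(Ro.from_matrix(R).inv()*Ro.from_euler('xyz',[np.pi,0,np.radians(yawdeg)])).as_rotvec();print('turn units',np.round(rv/.1,2))
E
python3 -c "
from h import *
plan(.534,.289,.36,168)"
```

```text
clk 0.10 pos [0.2219 0.6104 0.2237] rot [-3.14  -0.     2.793] F [ 0.06  0.04 -0.16] w 0.0853
total units x y z [-10.08  -4.89  -3.4 ]
turn units [-0.02 -0.   -1.39]
```

Emit:
send_rows([
  {"z":-0.8},
  {"z":-0.8},
  {"z":-0.8,"x":-0.3,"y":-0.15},
  {"z":-0.5,"x":-0.6,"y":-0.3},
  {"z":-0.5,"x":-0.6,"y":-0.3},
  {"x":-0.7,"y":-0.34},
  {"x":-0.7,"y":-0.34},
  {"x":-0.7,"y":-0.34},
  {"x":-0.7,"y":-0.34},
  {"x":-0.7,"y":-0.34},
])

```text
$.motion[0]: bad value
```

Emit:
send_rows([
  {"x":-0.7,"y":-0.34},
  {"x":-0.7,"y":-0.34},
  {"x":-0.7,"y":-0.34},
  {"x":-0.7,"y":-0.34},
  {"x":-0.7,"y":-0.34},
  {"x":-0.7,"y":-0.34},
  {"x":-0.7,"y":-0.34},
  {"x":-0.2,"y":-0.06,"az":-0.7},
  {"az":-0.7},
  {},
])

```text
$.motion[0]: bad value
```

Run:
```python
from h import *
c=get_calibration("wrist");im=grab_frame("wrist");cv2.imwrite("pics/w1.png",im[:,:,::-1])
np.save("w1.npy",c)
for n,lo,hi,z in(("blue",(108,120,50),(128,255,255),.125),("orange",(3,150,80),(14,255,255),.182)):
    for b in blobs(im,lo,hi)[:3]: print(n,cv2.contourArea(b),cv2.boundingRect(b),rect(c,b,z))
plan(.534,.289,.3,168)
```

```text
clk 0.15 pos [0.2219 0.6105 0.2238] rot [-3.14  -0.     2.793] F [-0.48 -0.55  0.65] w 0.0853
total units x y z [-10.08  -4.89  -1.9 ]
turn units [-0.01 -0.   -1.39]
```

View pics/w1.png

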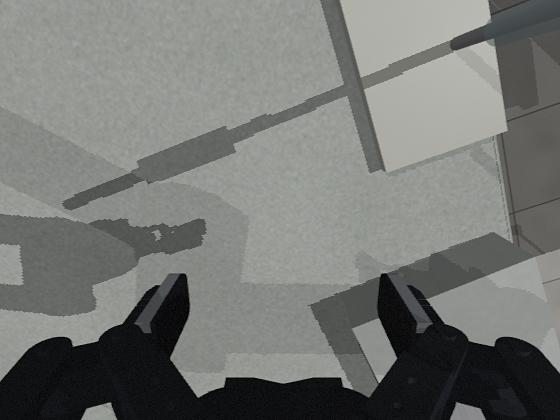

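The moves were refused because every row needs all six numbers, so this picture only shows the start pose: an empty bench and the open fingers.

Emit:
send_rows([
  {"x":0,"y":0,"z":-0.8,"ax":0,"ay":0,"az":0},
  {"x":0,"y":0,"z":-0.8,"ax":0,"ay":0,"az":0},
  {"x":-0.3,"y":-0.15,"z":-0.8,"ax":0,"ay":0,"az":0},
  {"x":-0.6,"y":-0.3,"z":-0.5,"ax":0,"ay":0,"az":0},
  {"x":-0.6,"y":-0.3,"z":-0.5,"ax":0,"ay":0,"az":0},
  {"x":-0.7,"y":-0.34,"z":0,"ax":0,"ay":0,"az":0},
  {"x":-0.7,"y":-0.34,"z":0,"ax":0,"ay":0,"az":0},
  {"x":-0.7,"y":-0.34,"z":0,"ax":0,"ay":0,"az":0},
  {"x":-0.7,"y":-0.34,"z":0,"ax":0,"ay":0,"az":0},
  {"x":-0.7,"y":-0.34,"z":0,"ax":0,"ay":0,"az":0},
])

```text
clock: 0.98
tool_pos: [0.3773, 0.4491, 0.3604]
tool_rot: [-3.141, -0.0, 2.793]
ft_force: [0.1, -0.0, -0.6]
grip_width: 0.0853
```

Emit:
send_rows([
  {"x":-0.7,"y":-0.34,"z":0,"ax":0,"ay":0,"az":0},
  {"x":-0.7,"y":-0.34,"z":0,"ax":0,"ay":0,"az":0},
  {"x":-0.7,"y":-0.34,"z":0,"ax":0,"ay":0,"az":0},
  {"x":-0.7,"y":-0.34,"z":0,"ax":0,"ay":0,"az":0},
  {"x":-0.7,"y":-0.34,"z":0,"ax":0,"ay":0,"az":0},
  {"x":-0.7,"y":-0.34,"z":0,"ax":0,"ay":0,"az":0},
  {"x":-0.7,"y":-0.34,"z":0,"ax":0,"ay":0,"az":0},
  {"x":-0.2,"y":-0.06,"z":0,"ax":0,"ay":0,"az":-0.7},
  {"x":0,"y":0,"z":0,"ax":0,"ay":0,"az":-0.7},
  {"x":0,"y":0,"z":0,"ax":0,"ay":0,"az":0},
])

```text
clock: 1.82
tool_pos: [0.5354, 0.2881, 0.36]
tool_rot: [-3.141, -0.001, 2.932]
ft_force: [-0.0, -0.2, -0.5]
grip_width: 0.0855
```

Run:
```python
from h import *
c=get_calibration("wrist");im=grab_frame("wrist");cv2.imwrite("pics/w1.png",im[:,:,::-1])
np.save("w1.npy",c)
for n,lo,hi,z in(("blue",(108,120,50),(128,255,255),.125),("orange",(3,150,80),(14,255,255),.182)):
    for b in blobs(im,lo,hi)[:3]: print(n,cv2.contourArea(b),cv2.boundingRect(b),rect(c,b,z))
plan(.534,.289,.3,168)
```

```text
blue 2882.5 (252, 144, 65, 64) [536.9 288.9  75.1  75.8  78.9]
blue 87.0 (65, 135, 21, 10) [444.9  62.2  23.5  10.1  78. ]
orange 104.5 (276, 165, 17, 10) [518.5 292.5  16.6   8.2  74.2]
clk 1.87 pos [0.535  0.2886 0.3602] rot [-3.141e+00 -1.000e-03  2.931e+00] F [-0.78 -0.09  0.09] w 0.0856
total units x y z [0.03 0.   1.5 ]
turn units [-0.   -0.01 -0.01]
```

View pics/w1.png

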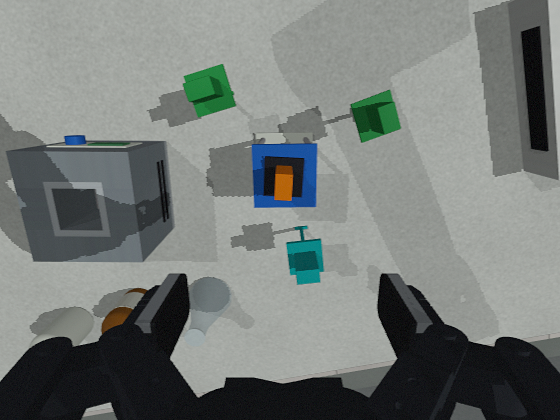

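The wrist view shows the blue plate at (284,176) with the orange handle on it, its top face around (284,187). The bath is at left with its well near (80,210), green decoys are at (210,88) and (375,115), and the teal one is at (305,258).

Run:
```python
from h import *
c=np.load("w1.npy",allow_pickle=True).item();im=cv2.imread("pics/w1.png")[:,:,::-1].copy()
h=cv2.cvtColor(im,cv2.COLOR_RGB2HSV)
for r in range(160,206,4): print(r,h[r,270:300:4].tolist())
for n,lo,hi,z in(("or_all",(3,150,50),(20,255,255),.182),("top",(11,150,50),(25,255,255),.182)):
    for b in blobs(im,lo,hi)[:2]: print(n,cv2.contourArea(b),cv2.boundingRect(b),rect(c,b,z))
for n,lo,hi in(("green",(50,100,40),(80,255,255)),("teal",(85,100,40),(100,255,255))):
    for b in blobs(im,lo,hi)[:3]:print(n,cv2.boundingRect(b),rect(c,b,.15))
```

```text
160 [[110, 48, 32], [111, 51, 35], [100, 48, 32], [102, 38, 34], [108, 39, 33], [132, 35, 36], [132, 36, 35], [132, 35, 36]]
164 [[131, 64, 32], [105, 31, 33], [132, 39, 33], [120, 44, 35], [107, 50, 36], [123, 70, 33], [100, 45, 34], [120, 41, 37]]
168 [[105, 70, 22], [113, 104, 22], [15, 255, 114], [14, 246, 115], [13, 223, 118], [15, 246, 119], [108, 39, 33], [114, 35, 36]]
172 [[120, 55, 23], [111, 142, 18], [14, 242, 117], [14, 242, 117], [14, 235, 117], [15, 242, 118], [113, 36, 28], [98, 33, 31]]
176 [[150, 64, 20], [45, 43, 12], [16, 245, 182], [16, 241, 182], [16, 245, 183], [16, 238, 184], [103, 62, 29], [115, 67, 23]]
180 [[125, 77, 20], [6, 134, 40], [15, 231, 182], [16, 237, 183], [16, 238, 182], [16, 240, 183], [111, 62, 29], [143, 33, 31]]
184 [[144, 67, 19], [9, 169, 65], [16, 252, 181], [15, 233, 183], [16, 241, 182], [16, 236, 184], [120, 44, 29], [120, 44, 29]]
188 [[114, 55, 23], [10, 192, 81], [15, 234, 182], [17, 251, 181], [16, 242, 182], [16, 252, 184], [135, 35, 29], [140, 31, 25]]
192 [[114, 71, 18], [12, 231, 115], [16, 255, 180], [15, 234, 181], [16, 237, 
[... 236 characters left out ...]
04], [178, 82, 112], [10, 145, 144], [13, 191, 176], [108, 211, 144], [108, 214, 143]]
204 [[107, 226, 158], [108, 217, 159], [107, 216, 158], [108, 210, 159], [108, 217, 159], [107, 220, 158], [108, 217, 142], [108, 217, 142]]
or_all 574.5 (274, 165, 20, 36) [531.7 288.9  18.9  36.1  75.4]
or_all 373.0 (102, 307, 30, 27) [650.7  60.6  19.   51.6  32.4]
top 563.5 (274, 165, 20, 36) [531.7 289.   18.6  36.1  74.7]
top 373.0 (102, 307, 30, 27) [650.7  60.6  19.   51.6  32.4]
green (183, 64, 53, 53) [428.7 232.2  41.7  47.1   4.1]
green (351, 90, 50, 52) [489.2 396.9  41.7  43.3   8.3]
green (88, 143, 41, 3) [457.7 111.3  43.3   2.1  78. ]
teal (286, 226, 38, 59) [631.3 294.1  41.3  76.   84.8]
```

Emit:
send_rows([
  {"x":0,"y":0,"z":0.6,"ax":0,"ay":0,"az":0},
  {"x":0,"y":0,"z":0.8,"ax":0,"ay":0,"az":0},
  {"x":0,"y":0,"z":0.6,"ax":0,"ay":0,"az":0},
  {"x":0,"y":0,"z":0,"ax":0,"ay":0,"az":0},
  {"x":0,"y":0,"z":0,"ax":0,"ay":0,"az":0},
])

```text
clock: 2.28
tool_pos: [0.5339, 0.2892, 0.2795]
tool_rot: [-3.14, -0.003, 2.933]
ft_force: [0.1, 0.7, 0.9]
grip_width: 0.0852
```

Run:
```python
from h import *
c=get_calibration("wrist");im=grab_frame("wrist");cv2.imwrite("pics/w2.png",im[:,:,::-1])
for n,lo,hi,z in(("top",(11,150,150),(20,255,255),.182),("blue",(100,120,50),(128,255,255),.125)):
    for b in blobs(im,lo,hi)[:2]: print(n,cv2.contourArea(b),cv2.boundingRect(b),rect(c,b,z))
plan(.534,.289,.157,168)
```

```text
top 669.5 (272, 197, 23, 33) [536.2 288.3  17.3  26.8  77.4]
blue 5961.0 (243, 155, 82, 78) [536.5 289.   75.9  76.   78.1]
blue 259.0 (17, 143, 28, 12) [445.3  70.6  24.6  10.   78. ]
clk 2.33 pos [0.5351 0.2894 0.2818] rot [3.141e+00 1.000e-03 2.933e+00] F [-0.1  -0.22 -0.21] w 0.0853
total units x y z [ 0.03 -0.02  3.12]
turn units [0.   0.01 0.  ]
```

Emit:
send_rows([
  {"x":0,"y":0,"z":0.6,"ax":0,"ay":0,"az":0},
  {"x":0,"y":0,"z":0.7,"ax":0,"ay":0,"az":0},
  {"x":0,"y":0,"z":0.7,"ax":0,"ay":0,"az":0},
  {"x":-0.02,"y":0.02,"z":0.5,"ax":0,"ay":0,"az":0},
  {"x":0,"y":0,"z":0.3,"ax":0,"ay":0,"az":0},
  {"x":0,"y":0,"z":0.25,"ax":0,"ay":0,"az":0},
  {"x":0,"y":0,"z":0,"ax":0,"ay":0,"az":0},
])

```text
clock: 2.92
tool_pos: [0.5359, 0.2897, 0.1583]
tool_rot: [-3.141, -0.001, 2.933]
ft_force: [-0.6, -0.7, 0.8]
grip_width: 0.0854
```

Emit:
send_rows([
  {"x":0,"y":0,"z":0,"ax":0,"ay":0,"az":0},
  {"x":0,"y":0,"z":0,"ax":0,"ay":0,"az":0},
  {"x":0,"y":0,"z":0,"ax":0,"ay":0,"az":0},
  {"x":0,"y":0,"z":0,"ax":0,"ay":0,"az":0},
  {"x":0,"y":0,"z":0,"ax":0,"ay":0,"az":0},
], fingers=0.45)

```text
clock: 3.33
tool_pos: [0.5363, 0.2897, 0.1596]
tool_rot: [3.141, 0.001, 2.933]
ft_force: [-0.0, -0.3, -0.6]
grip_width: 0.0382
```

Emit:
send_rows([
  {"x":0,"y":0,"z":0,"ax":0,"ay":0,"az":0},
  {"x":0,"y":0,"z":0,"ax":0,"ay":0,"az":0},
  {"x":0,"y":0,"z":0,"ax":0,"ay":0,"az":0},
  {"x":0,"y":0,"z":0,"ax":0,"ay":0,"az":0},
  {"x":0,"y":0,"z":0,"ax":0,"ay":0,"az":0},
], fingers=0)

```text
clock: 3.75
tool_pos: [0.5361, 0.2896, 0.1591]
tool_rot: [3.142, 0.0, 2.933]
ft_force: [-1.4, -1.0, 2.7]
grip_width: 0.0167
```

Run:
```python
from h import *
plan(.534,.289,.32,168)
for k in range(2):
  c=get_calibration("wrist");im=grab_frame("wrist")
cv2.imwrite("pics/w3.png",im[:,:,::-1])
```

```text
clk 3.75 pos [0.5361 0.2896 0.1591] rot [3.142 0.    2.933] F [-1.42 -1.03  2.73] w 0.0167
total units x y z [ 0.05 -0.02 -4.02]
turn units [0.   0.   0.01]
```

View pics/w3.png

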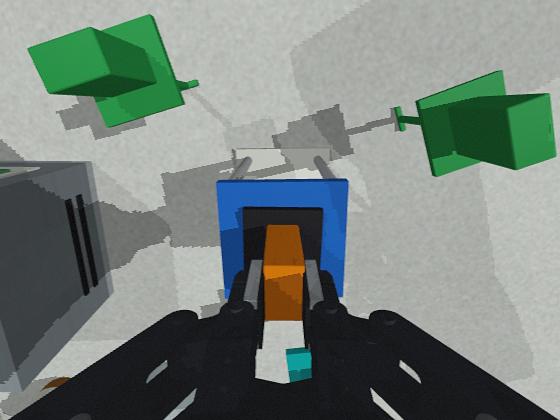

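The handle is between the pads at (284,290), gripped at 16.7 mm, and the plate is clear around it. I'll lift straight up.

Emit:
send_rows([
  {"x":0,"y":0,"z":-0.2,"ax":0,"ay":0,"az":0},
  {"x":0,"y":0,"z":-0.4,"ax":0,"ay":0,"az":0},
  {"x":0,"y":0,"z":-0.5,"ax":0,"ay":0,"az":0},
  {"x":0,"y":0,"z":-0.6,"ax":0,"ay":0,"az":0},
  {"x":0,"y":0,"z":-0.6,"ax":0,"ay":0,"az":0},
  {"x":0,"y":0,"z":-0.6,"ax":0,"ay":0,"az":0},
  {"x":0,"y":0,"z":-0.6,"ax":0,"ay":0,"az":0},
  {"x":0,"y":0,"z":-0.5,"ax":0,"ay":0,"az":0},
  {"x":0,"y":0,"z":-0.2,"ax":0,"ay":0,"az":0},
  {"x":0,"y":0,"z":0,"ax":0,"ay":0,"az":0},
])

```text
clock: 4.68
tool_pos: [0.5367, 0.29, 0.3292]
tool_rot: [3.139, 0.004, 2.933]
ft_force: [0.4, 0.1, -1.4]
grip_width: 0.0164
```

Run:
```python
from h import *
plan(.5,.0,.33,168)
out=[]
for n in("scene","top","wrist"):
  c=get_calibration(n);im=grab_frame(n);np.save(n+"4.npy",c)
  cv2.imwrite(f"pics/{n}4.png",im[:,:,::-1])
  if n=="top": out.append(cv2.resize(im[200:300,130:330],(800,400),interpolation=cv2.INTER_CUBIC))
  if n=="scene": out.append(cv2.resize(im[190:300,250:420],(309,200)))
  for m,lo,hi,z in(("orange",(8,150,60),(20,255,255),.33),):
    for b in blobs(im,lo,hi)[:2]: print(n,m,cv2.boundingRect(b))
W=np.zeros((600,800,3),np.uint8);W[:400]=out[1];W[400:,:309]=out[0];
w=cv2.imread("pics/wrist4.png")[:,:,::-1];W[400:,320:586]=cv2.resize(w,(266,200))
cv2.imwrite("pics/m4.png",W[:,:,::-1])
```

```text
clk 4.68 pos [0.5367 0.29   0.3292] rot [3.139 0.004 2.933] F [ 0.37  0.09 -1.39] w 0.0164
total units x y z [-0.6  -7.28 -0.04]
turn units [0.02 0.04 0.01]
scene orange (208, 239, 22, 21)
scene orange (368, 171, 17, 28)
top orange (284, 161, 16, 18)
wrist orange (263, 225, 42, 96)
wrist orange (88, 321, 46, 36)
```

View pics/m4.png

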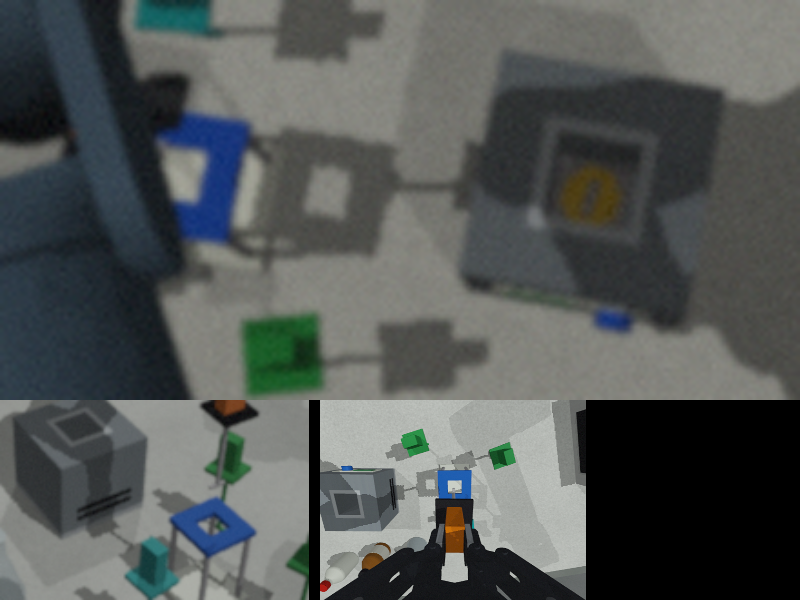

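The picker came out cleanly and hangs in the gripper. The disc and its slot show in the well at about crop (592,190). Next I'll put the wrist camera directly over the well.

```bash
python3 -c "
from h import *
plan(.6,.021,.33,168)"
```

```text
clk 4.83 pos [0.5352 0.2894 0.3245] rot [-3.140e+00 -3.000e-03  2.933e+00] F [-0.46 -1.11 -0.36] w 0.0167
total units x y z [-2.98 -6.23 -0.14]
turn units [-0.02 -0.03  0.01]
```

Emit:
send_rows([
  {"x":-0.15,"y":-0.3,"z":-0.1,"ax":0,"ay":0,"az":0},
  {"x":-0.3,"y":-0.63,"z":-0.1,"ax":0,"ay":0,"az":0},
  {"x":-0.35,"y":-0.75,"z":0,"ax":0,"ay":0,"az":0},
  {"x":-0.35,"y":-0.75,"z":0,"ax":0,"ay":0,"az":0},
  {"x":-0.35,"y":-0.75,"z":0,"ax":0,"ay":0,"az":0},
  {"x":-0.35,"y":-0.75,"z":0,"ax":0,"ay":0,"az":0},
  {"x":-0.35,"y":-0.75,"z":0,"ax":0,"ay":0,"az":0},
  {"x":-0.35,"y":-0.75,"z":0,"ax":0,"ay":0,"az":0},
  {"x":-0.3,"y":-0.55,"z":0,"ax":0,"ay":0,"az":0},
  {"x":-0.13,"y":-0.25,"z":0,"ax":0,"ay":0,"az":0},
])

```text
clock: 5.67
tool_pos: [0.6008, 0.0172, 0.3331]
tool_rot: [-3.14, -0.002, 2.929]
ft_force: [-0.5, -0.2, -1.2]
grip_width: 0.0166
```

Emit:
send_rows([
  {"x":0,"y":0,"z":0,"ax":0,"ay":0,"az":0},
  {"x":0,"y":0,"z":0,"ax":0,"ay":0,"az":0},
  {"x":0,"y":0,"z":0,"ax":0,"ay":0,"az":0},
])

```text
clock: 5.92
tool_pos: [0.6005, 0.0221, 0.3343]
tool_rot: [3.141, -0.001, 2.934]
ft_force: [0.3, -0.5, -0.6]
grip_width: 0.0168
```

Run:
```python
from h import *
plan(.6,.021,.33,168)
ims=[];
for k in range(4):
  c=get_calibration("wrist");ims.append(grab_frame("wrist").astype(float))
im=np.mean(ims,0).astype(np.uint8);np.save("w5.npy",c)
cv2.imwrite("pics/w5.png",im[:,:,::-1])
print(proj(c,[.5245,.037,.048]),proj(c,[.5245,.037,.13]))
u,v=proj(c,[.5245,.037,.09]).astype(int)
x0=max(u-70,0);y0=max(v-70,0);cr=im[y0:v+70,x0:u+70];print(x0,y0,cr.shape)
cr=cv2.resize(cr,None,fx=4,fy=4,interpolation=cv2.INTER_CUBIC)
cr=np.clip(cr.astype(float)*1.8,0,255).astype(np.uint8)
cv2.imwrite("pics/w5c.png",cr[:,:,::-1])
```

```text
clk 5.92 pos [0.6005 0.0221 0.3343] rot [ 3.141e+00 -1.000e-03  2.934e+00] F [ 0.32 -0.54 -0.58] w 0.0168
total units x y z [ 0.01 -0.03  0.11]
turn units [ 0.   -0.01  0.02]
[282.11822805 106.40461856] [281.88410108 106.5410804 ]
212 36 (140, 140, 3)
```

View pics/w5c.png

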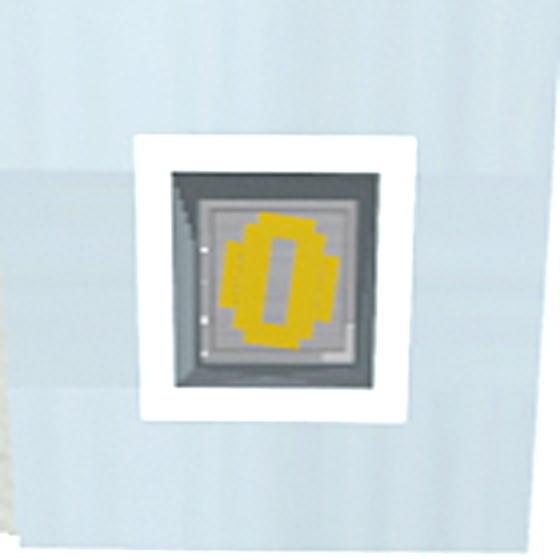

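The slot is plainly visible at crop (279,281), close to vertical in the image. The white-rimmed well spans crop (175–378, 172–388).

Run:
```python
from h import *
c=np.load("w5.npy",allow_pickle=True).item();im=cv2.imread("pics/w5.png")[:,:,::-1].copy()
K=8
def up(a):return cv2.resize(a,None,fx=K,fy=K,interpolation=cv2.INTER_CUBIC)
x0,y0=212,36;cr=up(im[36:176,212:352]);h=cv2.cvtColor(cr,cv2.COLOR_RGB2HSV)
m=cv2.inRange(h,(18,130,60),(35,255,255))
cs,hi=cv2.findContours(m,cv2.RETR_CCOMP,cv2.CHAIN_APPROX_NONE)
def W(ct,z):
  P=ct.reshape(-1,2).astype(float);P=(P+.5)/K-.5+[x0,y0]
  return np.array([ray(c,p,z)[:2]*1000 for p in P],np.float32)
for k,ct in enumerate(cs):
  if cv2.contourArea(ct)>600:
    Q=W(ct,.048);r=cv2.minAreaRect(Q);M=cv2.moments(Q)
    a=.5*np.degrees(np.arctan2(2*M['mu11'],M['mu20']-M['mu02']))
    print('hole' if hi[0][k][3]>=0 else 'disc',np.round(r[0],1),np.round(r[1],1),round(r[2],1),'cen',round(M['m10']/M['m00'],1),round(M['m01']/M['m00'],1),'ax deg',round(a,1))
g=cv2.cvtColor(cr,cv2.COLOR_RGB2GRAY)
m=(g>105).astype(np.uint8)*255
print('rim gray',g[int((150/4)*8),280*2],g[(60)*2,280*2],g[180*2,280*2])
for t in(100,120,130,140,150):
  m=(g>t).astype(np.uint8)*255
  cs,hi=cv2.findContours(m,cv2.RETR_CCOMP,cv2.CHAIN_APPROX_NONE)
  for k,ct in enumerate(cs):
    A=cv2.contourArea(ct)
    if 100000<A<400000:
      r=cv2.minAreaRect(W(ct,.13));print(t,'hole' if hi[0][k][3]>=0 else 'out',np.round(r[0],1),np.round(r[1],1),round(r[2],1))
# collar/tip view
plan(.525,.037,.33,168)
```

```text
disc [523.7  35.9] [35.8 39.7] 70.1 cen 523.8 35.9 ax deg -19.2
hole [523.8  35.9] [ 8.7 26.3] 70.5 cen 523.8 35.9 ax deg -19.9
rim gray 172 126 55
100 hole [523.8  35.4] [52.5 52.9] 77.7
120 hole [523.8  35.4] [53.1 53.4] 77.6
130 out [523.9  35.3] [71.  70.3] 77.8
130 hole [523.9  35.4] [53.5 53.5] 77.6
140 out [523.8  35.3] [70.1 69.6] 77.7
140 hole [523.8  35.4] [53.9 53.7] 77.5
150 out [523.8  35.4] [69.4 69.2] 77.7
150 hole [524.   35.3] [54.4 54.1] 77.7
clk 6.12 pos [0.6006 0.0223 0.3347] rot [ 3.141 -0.     2.935] F [ 0.36  0.38 -1.53] w 0.0163
total units x y z [ 1.93 -0.03  0.12]
turn units [ 0.   -0.    0.02]
```

Run:
```python
from h import *
c=np.load("w5.npy",allow_pickle=True).item();im=cv2.imread("pics/w5.png")
p=np.array([.6005,.0221,.3343]);yw=np.radians(168);tx=np.array([np.cos(yw),np.sin(yw),0])
b=p-[0,0,.144]
for s in(-11,0,11):print('tip bottom',s,proj(c,b+tx*s*.001))
for z in (.034,.028): print('collar',z,[np.round(proj(c,p-[0,0,z]+tx*.023+s*.023*np.array([tx[1],-tx[0],0])),1).tolist() for s in(-1,1)])
u,v=proj(c,b).astype(int);x0,y0=u-60,v-60
print(x0,y0)
cr=cv2.resize(im[y0:y0+100,x0:x0+120],None,fx=6,fy=6,interpolation=cv2.INTER_CUBIC);cv2.imwrite("pics/w5t.png",np.clip(cr*1.5,0,255).astype(np.uint8))
```

```text
tip bottom -11 [282.83963946 206.05362585]
tip bottom 0 [282.86589892 194.67210905]
tip bottom 11 [282.8927549  183.03204474]
collar 0.034 [[243.4, 205.0], [322.2, 205.2]]
collar 0.028 [[242.2, 208.1], [323.4, 208.3]]
222 134
```

View pics/w5t.png

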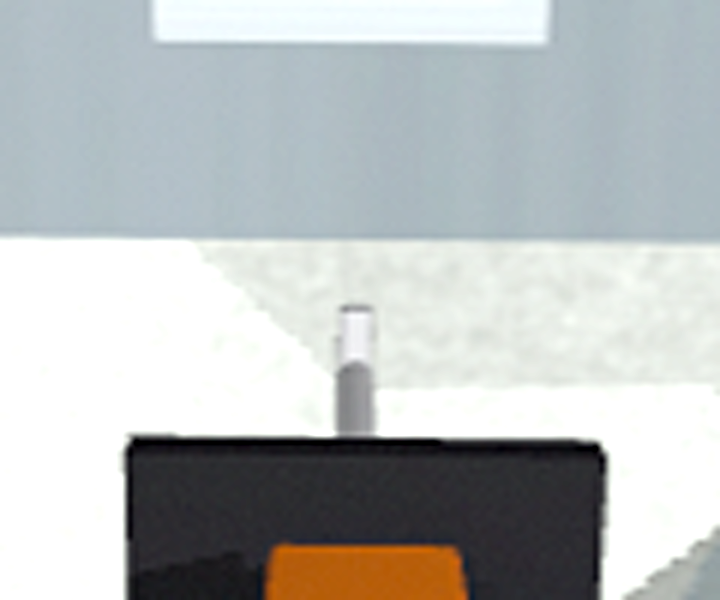

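The T-bar end is at image (281,184) against an expected (283,183), so there is either a small tilt or a camera bias. I'll hover just above the well mouth, aligned to the slot at yaw 160°, and compare the tip with the rim at the same depth.

```bash
python3 -c "
from h import *
plan(.5243,.0384,.292,160);print(get_obs()['joint_positions'].round(2))"
```

```text
clk 6.12 pos [0.6006 0.0223 0.3347] rot [ 3.141 -0.     2.935] F [ 0.36  0.38 -1.53] w 0.0163
total units x y z [1.95 0.   1.07]
turn units [ 0.   -0.    1.42]
[-0.15  0.06  1.56  0.    1.52 -1.52]
```

Emit:
send_rows([
  {"x":0.3,"y":0,"z":0,"ax":0,"ay":0,"az":0},
  {"x":0.55,"y":0,"z":0,"ax":0,"ay":0,"az":0},
  {"x":0.55,"y":0,"z":0,"ax":0,"ay":0,"az":0},
  {"x":0.4,"y":0,"z":0.2,"ax":0,"ay":0,"az":0},
  {"x":0.15,"y":0,"z":0.4,"ax":0,"ay":0,"az":0.4},
  {"x":0,"y":0,"z":0.35,"ax":0,"ay":0,"az":0.6},
  {"x":0,"y":0,"z":0.12,"ax":0,"ay":0,"az":0.42},
  {"x":0,"y":0,"z":0,"ax":0,"ay":0,"az":0},
  {"x":0,"y":0,"z":0,"ax":0,"ay":0,"az":0},
  {"x":0,"y":0,"z":0,"ax":0,"ay":0,"az":0},
])

```text
clock: 6.95
tool_pos: [0.525, 0.0375, 0.2928]
tool_rot: [3.141, 0.001, 2.792]
ft_force: [-1.0, 0.7, -0.8]
grip_width: 0.0163
```

Run:
```python
from h import *
ims=[];
for k in range(4):
  c=get_calibration("wrist");ims.append(grab_frame("wrist").astype(float))
im=np.mean(ims,0).astype(np.uint8);np.save("w6.npy",c);cv2.imwrite("pics/w6.png",im[:,:,::-1])
plan(.5243,.0384,.292,160)
o=get_obs();p=o['tool_pos'];yw=o['tool_rot'][2];tx=np.array([np.cos(yw),np.sin(yw),0]);b=p-[0,0,.144]
for s in(0,11):print('tip',s,proj(c,b+tx*s*.001))
a=np.radians(-12.3);ex=np.array([np.cos(a),np.sin(a),0]);ey=np.array([-ex[1],ex[0],0])
print('well corners',[np.round(proj(c,np.array([.5238,.0354,.13])+.0265*(i*ex+j*ey)),1).tolist() for i in(-1,1) for j in(-1,1)])
x0,y0=222,134;cr=im[y0:y0+100,x0:x0+120]
cr=cv2.resize(cr,None,fx=6,fy=6,interpolation=cv2.INTER_CUBIC);cv2.imwrite("pics/w6c.png",np.clip(cr[:,:,::-1]*1.5,0,255).astype(np.uint8))
```

```text
clk 7.15 pos [0.5249 0.0373 0.2925] rot [3.141e+00 1.000e-03 2.791e+00] F [ 0.27 -0.14 -2.05] w 0.0164
total units x y z [0.02 0.02 0.01]
turn units [ 0.    0.01 -0.01]
tip 0 [282.93588561 194.49577606]
tip 11 [282.93550156 182.84625614]
well corners [[249.5, 166.1], [304.6, 158.6], [258.3, 218.1], [310.7, 211.3]]
```

View pics/w6c.png

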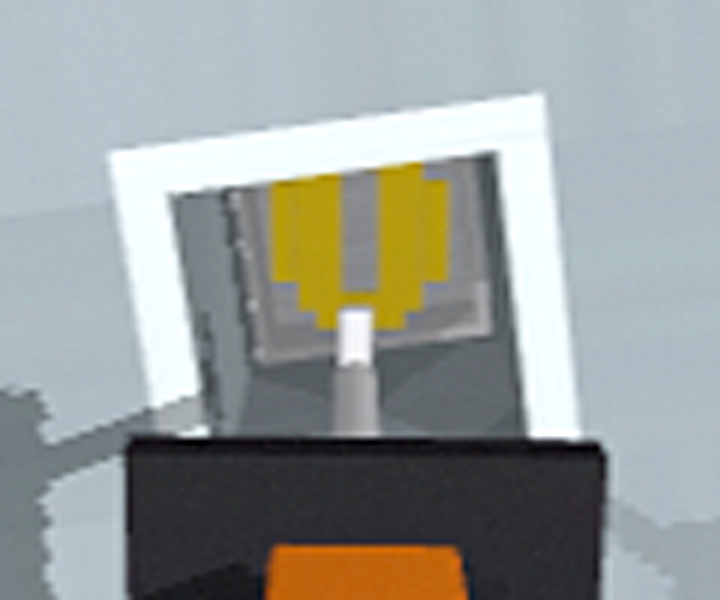

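The slot is aligned with the bar (both vertical), and the well corners land where predicted. The tip sits about 2 mm toward −tool y, so I'll correct for that and descend.

Emit:
send_rows([
  {"x":0.04,"y":0.023,"z":0,"ax":0,"ay":0,"az":0},
  {"x":0,"y":0,"z":0.3,"ax":0,"ay":0,"az":0},
  {"x":0,"y":0,"z":0.4,"ax":0,"ay":0,"az":0},
  {"x":0,"y":0,"z":0.4,"ax":0,"ay":0,"az":0},
  {"x":0,"y":0,"z":0.4,"ax":0,"ay":0,"az":0},
  {"x":0,"y":0,"z":0.3,"ax":0,"ay":0,"az":0},
  {"x":0,"y":0,"z":0.25,"ax":0,"ay":0,"az":0},
  {"x":0,"y":0,"z":0.15,"ax":0,"ay":0,"az":0},
  {"x":0,"y":0,"z":0,"ax":0,"ay":0,"az":0},
  {"x":0,"y":0,"z":0,"ax":0,"ay":0,"az":0},
])

```text
clock: 7.98
tool_pos: [0.5236, 0.0386, 0.204]
tool_rot: [3.142, 0.0, 2.791]
ft_force: [-0.4, -0.6, -0.9]
grip_width: 0.0167
```

```bash
python3 -c "
from h import *
plan(.52375,.0387,.192,160)"
```

```text
clk 7.98 pos [0.5236 0.0386 0.204 ] rot [3.142 0.    2.791] F [-0.35 -0.6  -0.9 ] w 0.0167
total units x y z [-0.   0.   0.3]
turn units [ 0.    0.   -0.02]
```

Emit:
send_rows([
  {"x":0,"y":0,"z":0.06,"ax":0,"ay":0,"az":0},
  {"x":0,"y":0,"z":0.06,"ax":0,"ay":0,"az":0},
  {"x":0,"y":0,"z":0.06,"ax":0,"ay":0,"az":0},
  {"x":0,"y":0,"z":0.06,"ax":0,"ay":0,"az":0},
  {"x":0,"y":0,"z":0.06,"ax":0,"ay":0,"az":0},
  {"x":0,"y":0,"z":0.06,"ax":0,"ay":0,"az":0},
  {"x":0,"y":0,"z":0,"ax":0,"ay":0,"az":0},
  {"x":0,"y":0,"z":0,"ax":0,"ay":0,"az":0},
])

```text
clock: 8.65
tool_pos: [0.5233, 0.0387, 0.1893]
tool_rot: [-3.142, -0.0, 2.791]
ft_force: [0.5, 0.6, -1.0]
grip_width: 0.0165
```

Emit:
send_rows([
  {"x":0,"y":0,"z":0.04,"ax":0,"ay":0,"az":0},
  {"x":0,"y":0,"z":0.04,"ax":0,"ay":0,"az":0},
  {"x":0,"y":0,"z":0,"ax":0,"ay":0,"az":0},
])

```text
clock: 8.9
tool_pos: [0.5232, 0.0387, 0.186]
tool_rot: [-3.142, -0.0, 2.791]
ft_force: [0.3, -0.7, -1.8]
grip_width: 0.0165
```

Emit:
send_rows([
  {"x":0,"y":0,"z":0.04,"ax":0,"ay":0,"az":0},
  {"x":0,"y":0,"z":0.04,"ax":0,"ay":0,"az":0},
  {"x":0,"y":0,"z":0,"ax":0,"ay":0,"az":0},
])

```text
clock: 9.15
tool_pos: [0.5232, 0.0387, 0.1827]
tool_rot: [-3.141, -0.001, 2.791]
ft_force: [-0.0, -0.6, -1.9]
grip_width: 0.0162
```

Emit:
send_rows([
  {"x":0,"y":0,"z":0.04,"ax":0,"ay":0,"az":0},
  {"x":0,"y":0,"z":0.03,"ax":0,"ay":0,"az":0},
  {"x":0,"y":0,"z":0,"ax":0,"ay":0,"az":0},
  {"x":0,"y":0,"z":0,"ax":0,"ay":0,"az":0},
])

```text
clock: 9.48
tool_pos: [0.5233, 0.0387, 0.1802]
tool_rot: [-3.142, -0.0, 2.791]
ft_force: [0.6, -0.3, -1.0]
grip_width: 0.0168
```

```bash
python3 -c "
from h import *
plan(.52375,.0387,.177,160);print(get_obs()['moment'])"
```

```text
clk 9.48 pos [0.5233 0.0387 0.1802] rot [-3.142 -0.     2.791] F [ 0.64 -0.29 -1.04] w 0.0168
total units x y z [-0.01  0.    0.08]
turn units [-0.   -0.   -0.02]
[ 0.0107786  -0.04108404  0.01983785]
```

Emit:
send_rows([
  {"x":0,"y":0,"z":0.05,"ax":0,"ay":0,"az":0},
  {"x":0,"y":0,"z":0,"ax":0,"ay":0,"az":0},
  {"x":0,"y":0,"z":0,"ax":0,"ay":0,"az":0.3},
  {"x":0,"y":0,"z":0,"ax":0,"ay":0,"az":0.4},
  {"x":0,"y":0,"z":0,"ax":0,"ay":0,"az":0.4},
  {"x":0,"y":0,"z":0,"ax":0,"ay":0,"az":0.4},
  {"x":0,"y":0,"z":0,"ax":0,"ay":0,"az":0},
  {"x":0,"y":0,"z":0,"ax":0,"ay":0,"az":0},
])

```text
clock: 10.15
tool_pos: [0.5234, 0.0387, 0.1783]
tool_rot: [-3.142, -0.0, 2.642]
ft_force: [-0.6, -0.2, -1.5]
grip_width: 0.0163
```

```bash
python3 -c "
from h import *
plan(.52375,.0387,.177,160);print(get_obs()['moment'])"
```

```text
clk 10.15 pos [0.5234 0.0387 0.1783] rot [-3.142 -0.     2.642] F [-0.65 -0.15 -1.5 ] w 0.0163
total units x y z [-0.01  0.01  0.03]
turn units [-0.   -0.   -1.51]
[ 0.01873033  0.00683103 -0.01519008]
```

Emit:
send_rows([
  {"x":0,"y":0,"z":0,"ax":0,"ay":0,"az":0.5},
  {"x":0,"y":0,"z":0,"ax":0,"ay":0,"az":0.5},
  {"x":0,"y":0,"z":0,"ax":0,"ay":0,"az":0.5},
  {"x":0,"y":0,"z":0,"ax":0,"ay":0,"az":0},
])

```text
clock: 10.48
tool_pos: [0.5234, 0.0387, 0.1783]
tool_rot: [3.142, -0.0, 2.491]
ft_force: [0.0, 0.2, -1.7]
grip_width: 0.0167
```

```bash
python3 -c "
from h import *
plan(.52375,.0387,.177,160);print(get_obs()['moment'])"
```

```text
clk 10.48 pos [0.5234 0.0387 0.1783] rot [ 3.142 -0.     2.491] F [ 0.02  0.21 -1.73] w 0.0167
total units x y z [-0.01  0.01  0.03]
turn units [ 0.   -0.   -3.02]
[-0.00187511  0.01481431  0.03892543]
```

Emit:
send_rows([
  {"x":0,"y":0,"z":0,"ax":0,"ay":0,"az":0.5},
  {"x":0,"y":0,"z":0,"ax":0,"ay":0,"az":0.5},
  {"x":0,"y":0,"z":0,"ax":0,"ay":0,"az":0.5},
  {"x":0,"y":0,"z":0,"ax":0,"ay":0,"az":0},
])

```text
clock: 10.82
tool_pos: [0.5234, 0.0387, 0.1783]
tool_rot: [-3.141, -0.0, 2.342]
ft_force: [-0.3, 0.8, -1.8]
grip_width: 0.0162
```

```bash
python3 -c "
from h import *
plan(.52375,.0387,.177,160);print(get_obs()['moment'])"
```

```text
clk 10.82 pos [0.5234 0.0387 0.1783] rot [-3.141 -0.     2.342] F [-0.29  0.79 -1.82] w 0.0162
total units x y z [-0.01  0.01  0.03]
turn units [-0.   -0.   -4.51]
[0.00053476 0.02696247 0.02671503]
```

Emit:
send_rows([
  {"x":0,"y":0,"z":0,"ax":0,"ay":0,"az":0.5},
  {"x":0,"y":0,"z":0,"ax":0,"ay":0,"az":0.5},
  {"x":0,"y":0,"z":0,"ax":0,"ay":0,"az":0.5},
  {"x":0,"y":0,"z":0,"ax":0,"ay":0,"az":0},
])

```text
clock: 11.15
tool_pos: [0.5233, 0.0386, 0.1782]
tool_rot: [-3.141, -0.0, 2.192]
ft_force: [0.3, -0.3, -1.6]
grip_width: 0.0161
```

```bash
python3 -c "
from h import *
plan(.52375,.0387,.177,160);print(get_obs()['moment'])"
```

```text
clk 11.15 pos [0.5233 0.0386 0.1782] rot [-3.141 -0.     2.192] F [ 0.26 -0.29 -1.6 ] w 0.0161
total units x y z [-0.01  0.01  0.03]
turn units [-0. -0. -6.]
[-0.0785806   0.08686383 -0.00539466]
```

Emit:
send_rows([
  {"x":0,"y":0,"z":-0.1,"ax":0,"ay":0,"az":0},
  {"x":0,"y":0,"z":-0.1,"ax":0,"ay":0,"az":0},
  {"x":0,"y":0,"z":-0.1,"ax":0,"ay":0,"az":0},
  {"x":0,"y":0,"z":-0.1,"ax":0,"ay":0,"az":0},
  {"x":0,"y":0,"z":-0.1,"ax":0,"ay":0,"az":0},
  {"x":0,"y":0,"z":0,"ax":0,"ay":0,"az":0},
  {"x":0,"y":0,"z":0,"ax":0,"ay":0,"az":0},
])

```text
clock: 11.73
tool_pos: [0.5235, 0.0387, 0.1986]
tool_rot: [3.141, 0.0, 2.191]
ft_force: [0.0, -0.3, -3.7]
grip_width: 0.0166
```

```bash
python3 -c "
from h import *
plan(.52375,.0387,.177,160);print(get_obs()['moment'])"
```

```text
clk 11.73 pos [0.5235 0.0387 0.1986] rot [3.141 0.    2.191] F [ 0.02 -0.3  -3.72] w 0.0166
total units x y z [-0.    0.    0.54]
turn units [ 0.    0.01 -6.01]
[ 0.08744509 -0.03777638 -0.05331524]
```

The force is now −3.7 N, so the carrier hangs on the key. I'll lift it slowly out of the well.

Emit:
send_rows([
  {"x":0,"y":0,"z":-0.2,"ax":0,"ay":0,"az":0},
  {"x":0,"y":0,"z":-0.3,"ax":0,"ay":0,"az":0},
  {"x":0,"y":0,"z":-0.3,"ax":0,"ay":0,"az":0},
  {"x":0,"y":0,"z":-0.3,"ax":0,"ay":0,"az":0},
  {"x":0,"y":0,"z":-0.3,"ax":0,"ay":0,"az":0},
  {"x":0,"y":0,"z":-0.3,"ax":0,"ay":0,"az":0},
  {"x":0,"y":0,"z":-0.3,"ax":0,"ay":0,"az":0},
  {"x":0,"y":0,"z":-0.2,"ax":0,"ay":0,"az":0},
  {"x":0,"y":0,"z":0,"ax":0,"ay":0,"az":0},
])

```text
clock: 12.48
tool_pos: [0.5245, 0.0385, 0.2892]
tool_rot: [3.138, 0.003, 2.191]
ft_force: [0.8, 0.4, -4.2]
grip_width: 0.0166
```

Emit:
send_rows([
  {"x":0,"y":0,"z":-0.2,"ax":0,"ay":0,"az":0},
  {"x":0,"y":0,"z":-0.3,"ax":0,"ay":0,"az":0},
  {"x":0,"y":0,"z":-0.3,"ax":0,"ay":0,"az":0},
  {"x":0,"y":0,"z":-0.3,"ax":0,"ay":0,"az":0},
  {"x":0,"y":0,"z":-0.3,"ax":0,"ay":0,"az":0},
  {"x":0,"y":0,"z":-0.2,"ax":0,"ay":0,"az":0},
  {"x":0,"y":0,"z":0,"ax":0,"ay":0,"az":0},
  {"x":0,"y":0,"z":0,"ax":0,"ay":0,"az":0},
])

```text
clock: 13.15
tool_pos: [0.5236, 0.0387, 0.351]
tool_rot: [3.141, 0.001, 2.191]
ft_force: [0.3, -0.2, -3.8]
grip_width: 0.0164
```

Run:
```python
from h import *
im=cv2.imread("pics/top0.png")[:,:,::-1].copy();c=get_calibration("top")
h=cv2.cvtColor(im,cv2.COLOR_RGB2HSV)[225:290,370:445]
m=cv2.inRange(h,(60,70,20),(85,255,255));b=sorted(cv2.findContours(m,0,1)[0],key=cv2.contourArea)[-1]+[370,225]
print(rect(c,b,.005))
o=cv2.imread("pics/scene0.png")[:,:,::-1].copy();cs=get_calibration("scene")
for b in blobs(o,(60,50,20),(90,255,255))[:5]: print(cv2.boundingRect(b),rect(cs,b,.005))
plan(.496,-.306,.35,160)
s=grab_frame("scene");cv2.imwrite("pics/scene7.png",s[:,:,::-1])
w=grab_frame("wrist");cv2.imwrite("pics/wrist7.png",w[:,:,::-1])
cv2.imwrite("pics/m7.png",np.hstack([cv2.resize(s[80:290,180:460],(400,300)),cv2.resize(w,(400,300))])[:,:,::-1])
```

```text
[ 494.5 -306.2   92.1   90.5   16.9]
(319, 265, 30, 60) [584.  236.7 183.2  69.6  24.1]
(408, 257, 28, 59) [405.6 364.4 206.9  54.8  11.9]
(363, 207, 25, 29) [281.6 142.1 126.6  63.3  22.9]
(209, 175, 35, 20) [ 490.4 -312.2   81.7   84.7   16.9]
clk 13.15 pos [0.5236 0.0387 0.351 ] rot [3.141e+00 1.000e-03 2.191e+00] F [ 0.31 -0.21 -3.76] w 0.0164
total units x y z [-6.61 -5.57  0.02]
turn units [ 0.01  0.01 -6.02]
```

View pics/m7.png

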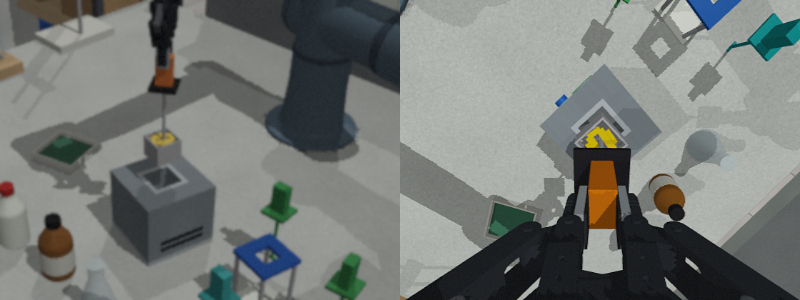

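The carrier hangs level on the picker, clear above the bath; the tray shows at (65,150) in the left panel. I'll carry it smoothly to the tray.

Emit:
send_rows([
  {"x":-0.1,"y":-0.085,"z":0,"ax":0,"ay":0,"az":0},
  {"x":-0.2,"y":-0.17,"z":0,"ax":0,"ay":0,"az":0},
  {"x":-0.3,"y":-0.25,"z":0,"ax":0,"ay":0,"az":0},
  {"x":-0.36,"y":-0.3,"z":0,"ax":0,"ay":0,"az":0},
  {"x":-0.36,"y":-0.3,"z":0,"ax":0,"ay":0,"az":0},
  {"x":-0.36,"y":-0.3,"z":0,"ax":0,"ay":0,"az":0},
  {"x":-0.36,"y":-0.3,"z":0,"ax":0,"ay":0,"az":0},
  {"x":-0.36,"y":-0.3,"z":0,"ax":0,"ay":0,"az":0},
  {"x":-0.36,"y":-0.3,"z":0,"ax":0,"ay":0,"az":0},
  {"x":-0.36,"y":-0.3,"z":0,"ax":0,"ay":0,"az":0},
])

```text
clock: 14.08
tool_pos: [0.5104, -0.1252, 0.3498]
tool_rot: [-3.141, -0.0, 2.19]
ft_force: [1.0, 0.3, -5.1]
grip_width: 0.0161
```

Emit:
send_rows([
  {"x":-0.36,"y":-0.3,"z":0,"ax":0,"ay":0,"az":0},
  {"x":-0.36,"y":-0.3,"z":0,"ax":0,"ay":0,"az":0},
  {"x":-0.36,"y":-0.3,"z":0,"ax":0,"ay":0,"az":0},
  {"x":-0.36,"y":-0.3,"z":0,"ax":0,"ay":0,"az":0},
  {"x":-0.36,"y":-0.3,"z":0,"ax":0,"ay":0,"az":0},
  {"x":-0.36,"y":-0.3,"z":0,"ax":0,"ay":0,"az":0},
  {"x":-0.36,"y":-0.3,"z":0,"ax":0,"ay":0,"az":0},
  {"x":-0.36,"y":-0.3,"z":0,"ax":0,"ay":0,"az":0},
  {"x":-0.3,"y":-0.26,"z":0,"ax":0,"ay":0,"az":0},
  {"x":-0.2,"y":-0.17,"z":0,"ax":0,"ay":0,"az":0},
])

```text
clock: 14.92
tool_pos: [0.4967, -0.3014, 0.3497]
tool_rot: [-3.141, -0.001, 2.189]
ft_force: [0.3, -0.7, -4.4]
grip_width: 0.0164
```

Emit:
send_rows([
  {"x":-0.1,"y":-0.085,"z":0,"ax":0,"ay":0,"az":0},
  {"x":0,"y":0,"z":0.2,"ax":0,"ay":0,"az":0},
  {"x":0,"y":0,"z":0.3,"ax":0,"ay":0,"az":0},
  {"x":0,"y":0,"z":0.4,"ax":0,"ay":0,"az":0},
  {"x":0,"y":0,"z":0.4,"ax":0,"ay":0,"az":0},
  {"x":0,"y":0,"z":0.4,"ax":0,"ay":0,"az":0},
  {"x":0,"y":0,"z":0.3,"ax":0,"ay":0,"az":0},
  {"x":0,"y":0,"z":0.2,"ax":0,"ay":0,"az":0},
  {"x":0,"y":0,"z":0,"ax":0,"ay":0,"az":0},
  {"x":0,"y":0,"z":0,"ax":0,"ay":0,"az":0},
])

```text
clock: 15.75
tool_pos: [0.4971, -0.3041, 0.262]
tool_rot: [-3.142, -0.001, 2.191]
ft_force: [-0.2, -0.3, -4.5]
grip_width: 0.0166
```

Run:
```python
from h import *
plan(.496,-.306,.178,160)
c=get_calibration("wrist");w=grab_frame("wrist");cv2.imwrite("pics/wrist8.png",w[:,:,::-1])
for b in blobs(w,(60,60,20),(90,255,255))[:3]: print(cv2.boundingRect(b),rect(c,b,.005))
p=get_obs()['tool_pos'];print('carrier bottom corner ctr proj',proj(c,[p[0],p[1],p[2]-.173]))
m=cv2.resize(w,None,fx=1,fy=1);cv2.imwrite("pics/m8.png",m[:,:,::-1])
```

```text
clk 15.75 pos [ 0.4971 -0.3041  0.262 ] rot [-3.142e+00 -1.000e-03  2.191e+00] F [-0.19 -0.31 -4.53] w 0.0166
total units x y z [-0.02 -0.05  2.1 ]
turn units [ 0.   -0.01 -6.01]
(233, 123, 98, 77) [ 495.7 -306.9   97.3   97.4   16.9]
carrier bottom corner ctr proj [282.40925015 188.52300535]
```

View pics/m8.png

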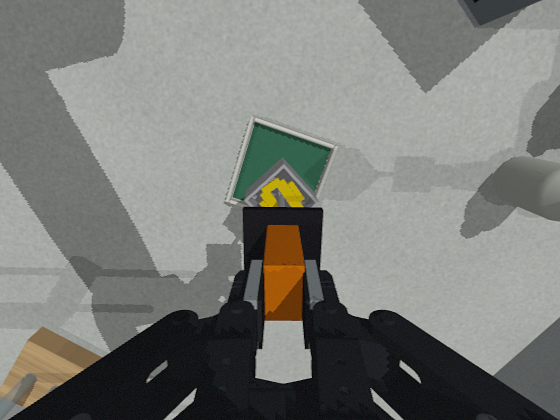

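The carrier at (280,185) hangs over the tray, centred at (283,160). I'll lower it.

Emit:
send_rows([
  {"x":-0.02,"y":-0.05,"z":0.2,"ax":0,"ay":0,"az":0},
  {"x":0,"y":0,"z":0.3,"ax":0,"ay":0,"az":0},
  {"x":0,"y":0,"z":0.4,"ax":0,"ay":0,"az":0},
  {"x":0,"y":0,"z":0.4,"ax":0,"ay":0,"az":0},
  {"x":0,"y":0,"z":0.3,"ax":0,"ay":0,"az":0},
  {"x":0,"y":0,"z":0.2,"ax":0,"ay":0,"az":0},
  {"x":0,"y":0,"z":0.1,"ax":0,"ay":0,"az":0},
  {"x":0,"y":0,"z":0,"ax":0,"ay":0,"az":0},
  {"x":0,"y":0,"z":0,"ax":0,"ay":0,"az":0},
])

```text
clock: 16.55
tool_pos: [0.4962, -0.3066, 0.1868]
tool_rot: [3.142, 0.001, 2.191]
ft_force: [-0.4, -0.3, -4.1]
grip_width: 0.0162
```

Emit:
send_rows([
  {"x":0,"y":0,"z":0.05,"ax":0,"ay":0,"az":0},
  {"x":0,"y":0,"z":0.05,"ax":0,"ay":0,"az":0},
  {"x":0,"y":0,"z":0.05,"ax":0,"ay":0,"az":0},
  {"x":0,"y":0,"z":0.05,"ax":0,"ay":0,"az":0},
  {"x":0,"y":0,"z":0,"ax":0,"ay":0,"az":0},
  {"x":0,"y":0,"z":0,"ax":0,"ay":0,"az":0},
])

```text
clock: 17.05
tool_pos: [0.4959, -0.3063, 0.1782]
tool_rot: [3.142, -0.0, 2.191]
ft_force: [-0.3, -0.6, -4.5]
grip_width: 0.0164
```

```bash
python3 -c "
from h import *
plan(.496,-.306,.173,160);print(get_obs()['moment'])"
```

```text
clk 17.05 pos [ 0.4959 -0.3063  0.1782] rot [ 3.142 -0.     2.191] F [-0.29 -0.59 -4.47] w 0.0164
total units x y z [0.   0.01 0.13]
turn units [ 0.   -0.   -6.02]
[ 0.06155774 -0.07009456  0.05306485]
```

Emit:
send_rows([
  {"x":0,"y":0,"z":0.025,"ax":0,"ay":0,"az":0},
  {"x":0,"y":0,"z":0.025,"ax":0,"ay":0,"az":0},
  {"x":0,"y":0,"z":0,"ax":0,"ay":0,"az":0},
])

```text
clock: 17.3
tool_pos: [0.4962, -0.3066, 0.1768]
tool_rot: [3.141, 0.001, 2.191]
ft_force: [0.0, -1.1, -0.8]
grip_width: 0.0164
```

Emit:
send_rows([
  {"x":0,"y":0,"z":0.025,"ax":0,"ay":0,"az":0},
  {"x":0,"y":0,"z":0.025,"ax":0,"ay":0,"az":0},
  {"x":0,"y":0,"z":0,"ax":0,"ay":0,"az":0},
])

```text
clock: 17.55
tool_pos: [0.4959, -0.3063, 0.1743]
tool_rot: [3.142, 0.0, 2.191]
ft_force: [0.3, -0.2, -0.9]
grip_width: 0.0164
```

Run:
```python
from h import *
plan(.496,-.306,.173,160)
c=get_calibration("wrist");ims=[grab_frame("wrist").astype(float) for k in range(4)]
im=np.mean(ims,0).astype(np.uint8);np.save("w9.npy",c);cv2.imwrite("pics/w9.png",im[:,:,::-1])
p=get_obs()['tool_pos'];print(p,get_obs()['ft_force'])
print('slot proj',proj(c,[p[0],p[1],.043]))
cr=cv2.resize(im[130:230,222:342],None,fx=6,fy=6,interpolation=cv2.INTER_CUBIC);cv2.imwrite("pics/w9c.png",np.clip(cr[:,:,::-1]*1.5,0,255).astype(np.uint8))
```

```text
clk 17.55 pos [ 0.4959 -0.3063  0.1743] rot [3.142 0.    2.191] F [ 0.29 -0.24 -0.85] w 0.0164
total units x y z [0.01 0.01 0.03]
turn units [-0.    0.   -6.02]
[ 0.4959354  -0.30633889  0.17436322] [-0.25520124 -0.97058519 -1.50987388]
slot proj [282.2803424  198.75787893]
```

View pics/w9c.png

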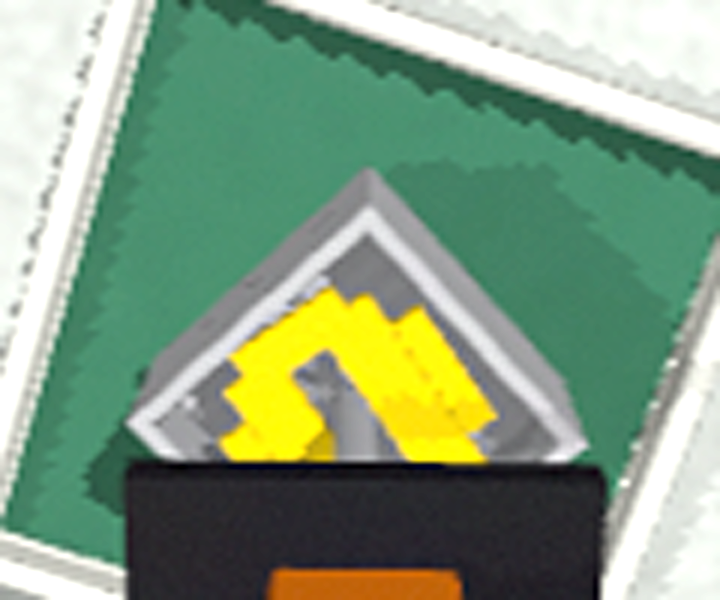

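The carrier stands on the tray floor and the key is unloaded. Its top corners at crop (370,208), (130,422) and (585,445) put the carrier centre about 2 mm along the slot from the key. I'll centre the key, then turn back.

Run:
```python
from h import *
c=np.load("w9.npy",allow_pickle=True).item()
f=lambda p:ray(c,[222+p[0]/6-.4,130+p[1]/6-.4],.045)*1000
T,L,Rr=f((370,208)),f((130,422)),f((585,445));C=(L+Rr)/2
print(T,L,Rr,C,np.linalg.norm(L-Rr),np.linalg.norm(L-T),np.linalg.norm(Rr-T))
for a,b in((T,L),(Rr,T)):print(np.degrees(np.arctan2(*(b-a)[1::-1])))
A,B=[ray(c,[222+p[0]/6-.4,130+p[1]/6-.4],.043) for p in((325,355),(388,460))]
print('slot dir',np.degrees(np.arctan2(*(B-A)[1::-1])))
p=np.array([495.9,-306.3]);y=2.191;tx=np.array([np.cos(y),np.sin(y)]);ty=np.array([np.sin(y),-np.cos(y)])
tip=p-2.1*ty-1.2*tx;d=C[:2]-tip;print('move tool x,y mm',d@tx,d@ty)
```

```text
[ 478.60573999 -280.5663176    45.        ] [ 468.23852494 -326.73449281   45.        ] [ 524.80984388 -290.69860016   45.        ] [ 496.52418441 -308.71654648   45.        ] 67.07383756145448 47.317856559524984 47.30203343090475
-102.65601915463533
167.63117080751402
slot dir -24.497957369331942
move tool x,y mm -1.1292656543937931 1.2034373453642597
```

Emit:
send_rows([
  {"x":-0.015,"y":0.01,"z":0,"ax":0,"ay":0,"az":0},
  {"x":-0.018,"y":0.013,"z":0,"ax":0,"ay":0,"az":0},
  {"x":0,"y":0,"z":0,"ax":0,"ay":0,"az":0},
  {"x":0,"y":0,"z":0,"ax":0,"ay":0,"az":-0.4},
  {"x":0,"y":0,"z":0,"ax":0,"ay":0,"az":-0.5},
  {"x":0,"y":0,"z":0,"ax":0,"ay":0,"az":-0.5},
  {"x":0,"y":0,"z":0,"ax":0,"ay":0,"az":-0.5},
  {"x":0,"y":0,"z":0,"ax":0,"ay":0,"az":-0.5},
  {"x":0,"y":0,"z":0,"ax":0,"ay":0,"az":0},
  {"x":0,"y":0,"z":0,"ax":0,"ay":0,"az":0},
])

```text
clock: 18.58
tool_pos: [0.4975, -0.3069, 0.1743]
tool_rot: [3.142, 0.0, 2.43]
ft_force: [-1.1, -0.1, -1.6]
grip_width: 0.0164
```

```bash
python3 -c "
from h import *
plan(.496,-.306,.173,160);print(get_obs()['moment'])"
```

```text
clk 18.58 pos [ 0.4975 -0.3069  0.1743] rot [3.142 0.    2.43 ] F [-1.05 -0.14 -1.56] w 0.0164
total units x y z [ 0.04 -0.01  0.03]
turn units [ 0.    0.   -3.63]
[ 0.00734867 -0.01314295  0.016057  ]
```

Emit:
send_rows([
  {"x":0,"y":0,"z":0,"ax":0,"ay":0,"az":-0.5},
  {"x":0,"y":0,"z":0,"ax":0,"ay":0,"az":-0.5},
  {"x":0,"y":0,"z":0,"ax":0,"ay":0,"az":-0.5},
  {"x":0,"y":0,"z":0,"ax":0,"ay":0,"az":-0.5},
  {"x":0,"y":0,"z":0,"ax":0,"ay":0,"az":-0.5},
  {"x":0,"y":0,"z":0,"ax":0,"ay":0,"az":-0.5},
  {"x":0,"y":0,"z":0,"ax":0,"ay":0,"az":0},
  {"x":0,"y":0,"z":0,"ax":0,"ay":0,"az":0},
])

```text
clock: 19.25
tool_pos: [0.4974, -0.3068, 0.1743]
tool_rot: [-3.142, 0.0, 2.729]
ft_force: [0.5, 0.1, -1.1]
grip_width: 0.0164
```

Run:
```python
from h import *
plan(.496,-.306,.173,160);print(get_obs()['moment'])
c=get_calibration("wrist");ims=[grab_frame("wrist").astype(float) for k in range(4)]
im=np.mean(ims,0).astype(np.uint8);np.save("w10.npy",c);cv2.imwrite("pics/w10.png",im[:,:,::-1])
cr=cv2.resize(im[130:230,222:342],None,fx=6,fy=6,interpolation=cv2.INTER_CUBIC);cv2.imwrite("pics/w10c.png",np.clip(cr[:,:,::-1]*1.5,0,255).astype(np.uint8))
```

```text
clk 19.25 pos [ 0.4974 -0.3068  0.1743] rot [-3.142  0.     2.729] F [ 0.51  0.12 -1.1 ] w 0.0164
total units x y z [0.04 0.   0.03]
turn units [-0.    0.   -0.64]
[ 0.01829862 -0.01892576 -0.00326563]
```

View pics/w10c.png

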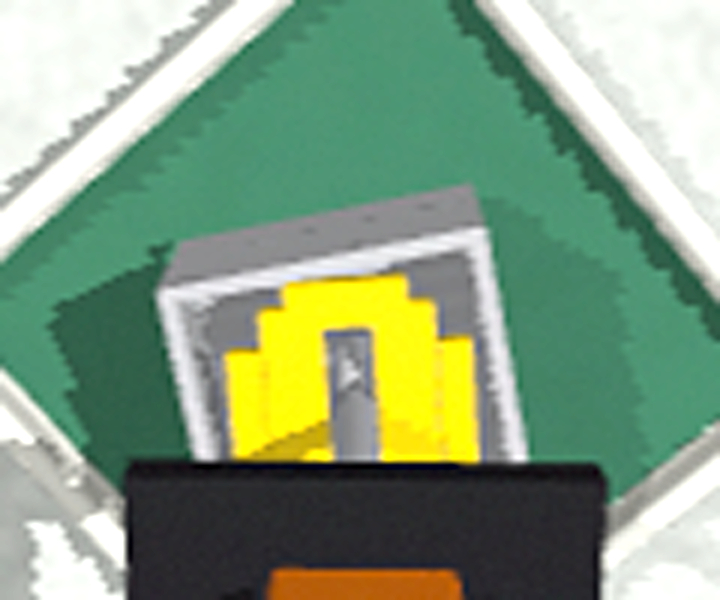

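The slot is now nearly in line with the bar. I'll finish the turn, with a quick centring check from the rim corners (160,292) and (487,230) and the slot end (349,328).

Run:
```python
from h import *
c=np.load("w10.npy",allow_pickle=True).item()
f=lambda p,z:ray(c,[222+p[0]/6-.4,130+p[1]/6-.4],z)[:2]*1000
L,Rr=f((160,292),.045),f((487,230),.045);e=(Rr-L)/np.linalg.norm(Rr-L);n=np.array([e[1],-e[0]])
y=2.729;tx=np.array([np.cos(y),np.sin(y)]);ty=np.array([np.sin(y),-np.cos(y)])
if n@tx>0:n=-n
C=(L+Rr)/2+24*n;S=f((349,328),.043);a=np.radians(160);C2=S-13*np.array([np.cos(a),np.sin(a)])
tip=np.array([497.4,-306.8])-2.1*ty-1.2*tx
print(np.linalg.norm(L-Rr),np.degrees(np.arctan2(n[1],n[0])))
for q in(C,C2):d=q-tip;print(q,d@tx,d@ty)
```

```text
47.740500962157 -12.807050116795674
[ 496.99332567 -308.81060536] 0.7663238441932668 0.0950454098663196
[ 496.69335141 -308.6492716 ] 1.1058180844192718 0.1225553222674925
```

Emit:
send_rows([
  {"x":0.02,"y":0,"z":0,"ax":0,"ay":0,"az":-0.3},
  {"x":0,"y":0,"z":0,"ax":0,"ay":0,"az":-0.3},
  {"x":0,"y":0,"z":0,"ax":0,"ay":0,"az":0},
  {"x":0,"y":0,"z":-0.05,"ax":0,"ay":0,"az":0},
  {"x":0,"y":0,"z":-0.05,"ax":0,"ay":0,"az":0},
  {"x":0,"y":0,"z":-0.05,"ax":0,"ay":0,"az":0},
  {"x":0,"y":0,"z":0,"ax":0,"ay":0,"az":0},
])

```text
clock: 20.03
tool_pos: [0.497, -0.3068, 0.1811]
tool_rot: [-3.141, 0.001, 2.791]
ft_force: [-0.5, -0.7, -1.0]
grip_width: 0.0171
```

Emit:
send_rows([
  {"x":0,"y":0,"z":-0.05,"ax":0,"ay":0,"az":0},
  {"x":0,"y":0,"z":-0.05,"ax":0,"ay":0,"az":0},
  {"x":0,"y":0,"z":0,"ax":0,"ay":0,"az":0},
  {"x":0,"y":0,"z":0,"ax":0,"ay":0,"az":0},
])

```text
clock: 20.37
tool_pos: [0.4968, -0.3066, 0.1845]
tool_rot: [-3.141, 0.0, 2.791]
ft_force: [-0.6, 0.1, -1.5]
grip_width: 0.0168
```

```bash
python3 -c "
from h import *
plan(.496,-.306,.173,160);print(get_obs()['moment'])"
```

```text
clk 20.37 pos [ 0.4968 -0.3066  0.1845] rot [-3.141  0.     2.791] F [-0.64  0.14 -1.5 ] w 0.0168
total units x y z [0.02 0.01 0.29]
turn units [-0.    0.   -0.02]
[-0.02822739  0.00661491  0.03532487]
```

Emit:
send_rows([
  {"x":0,"y":0,"z":-0.1,"ax":0,"ay":0,"az":0},
  {"x":0,"y":0,"z":-0.15,"ax":0,"ay":0,"az":0},
  {"x":0,"y":0,"z":-0.2,"ax":0,"ay":0,"az":0},
  {"x":0,"y":0,"z":-0.3,"ax":0,"ay":0,"az":0},
  {"x":0,"y":0,"z":0,"ax":0,"ay":0,"az":0},
])

```text
clock: 20.78
tool_pos: [0.498, -0.3077, 0.2181]
tool_rot: [-3.139, 0.005, 2.791]
ft_force: [0.6, -0.5, -0.4]
grip_width: 0.0164
```

Emit:
send_rows([
  {"x":0,"y":0,"z":-0.4,"ax":0,"ay":0,"az":-0.4},
  {"x":0,"y":0,"z":-0.6,"ax":0,"ay":0,"az":-0.6},
  {"x":0,"y":0,"z":-0.7,"ax":0,"ay":0,"az":-0.42},
  {"x":0,"y":0,"z":-0.7,"ax":0,"ay":0,"az":0},
  {"x":0,"y":0,"z":-0.6,"ax":0,"ay":0,"az":0},
  {"x":0,"y":0,"z":-0.4,"ax":0,"ay":0,"az":0},
  {"x":0,"y":0,"z":0,"ax":0,"ay":0,"az":0},
])

```text
clock: 21.37
tool_pos: [0.498, -0.3077, 0.3559]
tool_rot: [-3.137, 0.008, 2.933]
ft_force: [-0.2, 0.6, -0.3]
grip_width: 0.0163
```

Run:
```python
from h import *
plan(.5361,.2896,.33,168.05)
s=grab_frame("scene");cv2.imwrite("pics/scene11.png",s[:,:,::-1])
w=grab_frame("wrist");cv2.imwrite("pics/wrist11.png",w[:,:,::-1])
cv2.imwrite("pics/m11.png",np.hstack([cv2.resize(s[60:270,180:460],(400,300)),cv2.resize(w,(400,300))])[:,:,::-1])
```

```text
clk 21.37 pos [ 0.498  -0.3077  0.3559] rot [-3.137  0.008  2.933] F [-0.17  0.57 -0.27] w 0.0163
total units x y z [ 2.17 14.81  0.56]
turn units [-0.05  0.08 -0.  ]
```

View pics/m11.png

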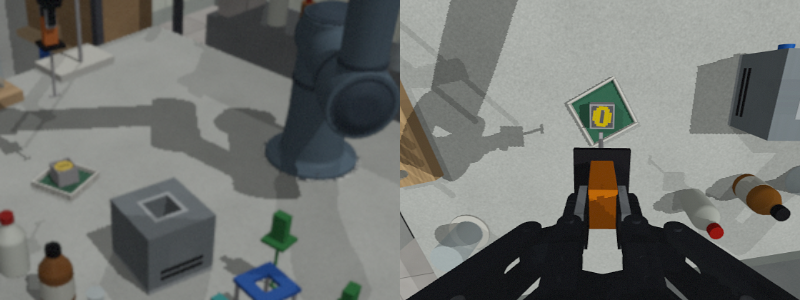

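The carrier stands upright in the tray and the picker is free. Next is the return to the stand.

Emit:
send_rows([
  {"x":0.04,"y":0.3,"z":0,"ax":0,"ay":0,"az":0},
  {"x":0.08,"y":0.55,"z":0,"ax":0,"ay":0,"az":0},
  {"x":0.105,"y":0.72,"z":0,"ax":0,"ay":0,"az":0},
  {"x":0.105,"y":0.72,"z":0,"ax":0,"ay":0,"az":0},
  {"x":0.105,"y":0.72,"z":0,"ax":0,"ay":0,"az":0},
  {"x":0.105,"y":0.72,"z":0,"ax":0,"ay":0,"az":0},
  {"x":0.105,"y":0.72,"z":0,"ax":0,"ay":0,"az":0},
  {"x":0.105,"y":0.72,"z":0,"ax":0,"ay":0,"az":0},
  {"x":0.105,"y":0.72,"z":0,"ax":0,"ay":0,"az":0},
  {"x":0.105,"y":0.72,"z":0,"ax":0,"ay":0,"az":0},
])

```text
clock: 22.3
tool_pos: [0.5128, -0.0375, 0.3481]
tool_rot: [3.141, -0.004, 2.933]
ft_force: [-0.0, -0.2, -1.3]
grip_width: 0.017
```

Emit:
send_rows([
  {"x":0.105,"y":0.72,"z":0,"ax":0,"ay":0,"az":0},
  {"x":0.105,"y":0.72,"z":0,"ax":0,"ay":0,"az":0},
  {"x":0.105,"y":0.72,"z":0,"ax":0,"ay":0,"az":0},
  {"x":0.105,"y":0.72,"z":0,"ax":0,"ay":0,"az":0},
  {"x":0.105,"y":0.72,"z":0,"ax":0,"ay":0,"az":0},
  {"x":0.105,"y":0.72,"z":0,"ax":0,"ay":0,"az":0},
  {"x":0.105,"y":0.72,"z":0,"ax":0,"ay":0,"az":0},
  {"x":0.105,"y":0.72,"z":0,"ax":0,"ay":0,"az":0},
  {"x":0.105,"y":0.72,"z":0,"ax":0,"ay":0,"az":0},
  {"x":0.1,"y":0.6,"z":0,"ax":0,"ay":0,"az":0},
])

```text
clock: 23.13
tool_pos: [0.5301, 0.2482, 0.3479]
tool_rot: [-3.14, -0.004, 2.934]
ft_force: [1.4, 1.0, -1.3]
grip_width: 0.0164
```

Emit:
send_rows([
  {"x":0.05,"y":0.4,"z":0,"ax":0,"ay":0,"az":0},
  {"x":0.03,"y":0.2,"z":0,"ax":0,"ay":0,"az":0},
  {"x":0,"y":0,"z":0,"ax":0,"ay":0,"az":0},
  {"x":0,"y":0,"z":0,"ax":0,"ay":0,"az":0},
  {"x":0,"y":0,"z":0,"ax":0,"ay":0,"az":0},
])

```text
clock: 23.55
tool_pos: [0.5333, 0.2691, 0.3497]
tool_rot: [-3.141, -0.001, 2.932]
ft_force: [0.5, -0.1, -1.8]
grip_width: 0.0165
```

Run:
```python
from h import *
plan(.5361,.2896,.159,168.05)
```

```text
clk 23.55 pos [0.5333 0.2691 0.3497] rot [-3.141e+00 -1.000e-03  2.932e+00] F [ 0.45 -0.13 -1.77] w 0.0165
total units x y z [0.04 0.52 4.77]
turn units [-0.01 -0.01 -0.01]
```

Emit:
send_rows([
  {"x":0.02,"y":0.26,"z":0,"ax":0,"ay":0,"az":0},
  {"x":0.02,"y":0.26,"z":0,"ax":0,"ay":0,"az":0},
  {"x":0,"y":0,"z":0.3,"ax":0,"ay":0,"az":0},
  {"x":0,"y":0,"z":0.6,"ax":0,"ay":0,"az":0},
  {"x":0,"y":0,"z":0.5,"ax":0,"ay":0,"az":0},
  {"x":0,"y":0,"z":0.2,"ax":0,"ay":0,"az":0},
  {"x":0,"y":0,"z":0,"ax":0,"ay":0,"az":0},
  {"x":0,"y":0,"z":0,"ax":0,"ay":0,"az":0},
])

```text
clock: 24.22
tool_pos: [0.5363, 0.2906, 0.2861]
tool_rot: [-3.141, -0.0, 2.933]
ft_force: [-0.5, 0.7, -0.5]
grip_width: 0.0167
```

Run:
```python
from h import *
plan(.5361,.2896,.159,168.05)
```

```text
clk 24.22 pos [0.5363 0.2906 0.2861] rot [-3.141 -0.     2.933] F [-0.53  0.66 -0.54] w 0.0167
total units x y z [-0.   -0.03  3.18]
turn units [-0. -0. -0.]
```

Emit:
send_rows([
  {"x":0,"y":-0.025,"z":0.2,"ax":0,"ay":0,"az":0},
  {"x":0,"y":0,"z":0.25,"ax":0,"ay":0,"az":0},
  {"x":0,"y":0,"z":0.25,"ax":0,"ay":0,"az":0},
  {"x":0,"y":0,"z":0.25,"ax":0,"ay":0,"az":0},
  {"x":0,"y":0,"z":0,"ax":0,"ay":0,"az":0},
])

```text
clock: 24.63
tool_pos: [0.5347, 0.2892, 0.2449]
tool_rot: [-3.139, -0.004, 2.933]
ft_force: [-0.0, -0.2, -2.1]
grip_width: 0.0165
```

Emit:
send_rows([
  {"x":0,"y":0,"z":0.4,"ax":0,"ay":0,"az":0},
  {"x":0,"y":0,"z":0.5,"ax":0,"ay":0,"az":0},
  {"x":0,"y":0,"z":0.5,"ax":0,"ay":0,"az":0},
  {"x":0,"y":0,"z":0.3,"ax":0,"ay":0,"az":0},
  {"x":0,"y":0,"z":0.25,"ax":0,"ay":0,"az":0},
  {"x":0,"y":0,"z":0,"ax":0,"ay":0,"az":0},
  {"x":0,"y":0,"z":0,"ax":0,"ay":0,"az":0},
])

```text
clock: 25.22
tool_pos: [0.5362, 0.2897, 0.1704]
tool_rot: [-3.141, -0.0, 2.933]
ft_force: [-0.7, -0.4, -0.8]
grip_width: 0.0161
```

Run:
```python
from h import *
plan(.5361,.2896,.159,168.05)
```

```text
clk 25.22 pos [0.5362 0.2897 0.1704] rot [-3.141 -0.     2.933] F [-0.7  -0.38 -0.81] w 0.0161
total units x y z [ 0.   -0.    0.28]
turn units [-0. -0. -0.]
```

Emit:
send_rows([
  {"x":0,"y":0,"z":0.1,"ax":0,"ay":0,"az":0},
  {"x":0,"y":0,"z":0.08,"ax":0,"ay":0,"az":0},
  {"x":0,"y":0,"z":0.06,"ax":0,"ay":0,"az":0},
  {"x":0,"y":0,"z":0.03,"ax":0,"ay":0,"az":0},
  {"x":0,"y":0,"z":0,"ax":0,"ay":0,"az":0},
  {"x":0,"y":0,"z":0,"ax":0,"ay":0,"az":0},
])

```text
clock: 25.72
tool_pos: [0.5362, 0.2897, 0.1596]
tool_rot: [3.142, 0.0, 2.933]
ft_force: [0.4, 0.3, -0.9]
grip_width: 0.0167
```

Run:
```python
from h import *
plan(.5361,.2896,.159,168.05)
```

```text
clk 25.72 pos [0.5362 0.2897 0.1596] rot [3.142 0.    2.933] F [ 0.35  0.32 -0.94] w 0.0167
total units x y z [ 0.   -0.    0.01]
turn units [ 0.  0. -0.]
```

Emit:
send_rows([
  {"x":0,"y":0,"z":0.012,"ax":0,"ay":0,"az":0},
  {"x":0,"y":0,"z":0.01,"ax":0,"ay":0,"az":0},
  {"x":0,"y":0,"z":0,"ax":0,"ay":0,"az":0},
  {"x":0,"y":0,"z":0,"ax":0,"ay":0,"az":0},
])

```text
clock: 26.05
tool_pos: [0.5363, 0.2897, 0.1591]
tool_rot: [3.141, 0.001, 2.933]
ft_force: [-0.2, -0.8, 1.4]
grip_width: 0.0163
```

Emit:
send_rows([
  {"x":0,"y":0,"z":0,"ax":0,"ay":0,"az":0},
  {"x":0,"y":0,"z":0,"ax":0,"ay":0,"az":0},
  {"x":0,"y":0,"z":0,"ax":0,"ay":0,"az":0},
  {"x":0,"y":0,"z":0,"ax":0,"ay":0,"az":0},
  {"x":0,"y":0,"z":0,"ax":0,"ay":0,"az":0},
  {"x":0,"y":0,"z":0,"ax":0,"ay":0,"az":0},
], fingers=0.7)

```text
clock: 26.55
tool_pos: [0.5361, 0.2897, 0.1586]
tool_rot: [-3.142, -0.0, 2.933]
ft_force: [-0.1, 0.5, 0.0]
grip_width: 0.0597
```

Emit:
send_rows([
  {"x":0,"y":0,"z":-0.2,"ax":0,"ay":0,"az":0},
  {"x":0,"y":0,"z":-0.4,"ax":0,"ay":0,"az":0},
  {"x":0,"y":0,"z":-0.6,"ax":0,"ay":0,"az":0},
  {"x":0,"y":0,"z":-0.7,"ax":0,"ay":0,"az":0},
  {"x":0,"y":0,"z":-0.7,"ax":0,"ay":0,"az":0},
  {"x":0,"y":0,"z":-0.7,"ax":0,"ay":0,"az":0},
  {"x":0,"y":0,"z":-0.3,"ax":0,"ay":0,"az":0},
  {"x":0,"y":0,"z":0,"ax":0,"ay":0,"az":0},
  {"x":0,"y":0,"z":0,"ax":0,"ay":0,"az":0},
])

```text
clock: 27.3
tool_pos: [0.5361, 0.2897, 0.3024]
tool_rot: [3.141, 0.0, 2.933]
ft_force: [-0.2, -0.2, 1.0]
grip_width: 0.0595
```

Run:
```python
from h import *
plan(.5361,.2896,.159,168.05)
s=grab_frame("scene");w=grab_frame("wrist")
cv2.imwrite("pics/m12.png",np.hstack([cv2.resize(s[100:310,180:460],(400,300)),cv2.resize(w,(400,300))])[:,:,::-1])
```

```text
clk 27.30 pos [0.5361 0.2897 0.3024] rot [3.141 0.    2.933] F [-0.24 -0.24  0.98] w 0.0595
total units x y z [ 0.   -0.    3.59]
turn units [ 0.  0. -0.]
```

View pics/m12.png

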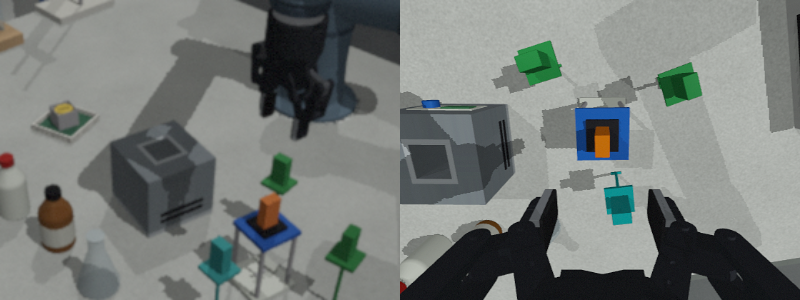

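The picker hangs upright with its collar on the blue plate. The carrier is upright in the tray, the bystanders are in place, and the gripper is clear.

```bash
python3 -c "
from bench import *
print(job_done())"
```

```text
the job is handed in; nothing more can be done
None
```

The carrier is standing upright in the white tray, the picker is unlocked and back in its stand, and I handed the job in at about 27 s of the 70 s.

- **Lock:** I took the orange picker and lined it up with the slot, which I could see in the wrist camera at about −20° world yaw. The key passed through with no contact force, so I did not need to search by feel. It turned 0.6 rad clockwise with almost no torque.
- **Lift:** About 2.3 N of extra weight showed on the wrist when I raised it, so the carrier was hanging on the key.
- **Unlock:** I set the carrier down in the tray, moved the key about 1.6 mm along the slot to centre it, turned it back and drew it out without load.
- **Last checks:** The final picture shows the carrier upright in the tray, the picker's collar resting on the blue plate, the bottles and flask in place, and the gripper clear. Wrist forces in the readings stayed under about 6 N.

**Disagreement:** The key tip looked about 2 mm off its expected sideways position in the wrist camera. I could not tell whether that was camera bias or a slight tilt in the grip, so I corrected for it, and the key then went in cleanly. I viewed 13 pictures, over the 10-picture budget and one past the one or two extra allowed. One of them was wasted on a refused move command.

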